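Load the bottle mixer and lock its hood

ROBOT

A 7-joint arm with a two-finger parallel gripper is mounted at the origin on a cart in front of the work surface, level with it; the furniture and walls round the work are solid. World frame = base frame: x ahead of the robot, y to its left, z up, the work surface at z = 0. Lengths are in mm, angles in rad, forces in N, time in s.
With the tool pointing down it reaches from about 425 to 825 mm from the base axis. Payload 3.6 kg.
Tool frame: the origin (TCP) lies between the finger pads; the fingertips stand 25 mm ahead of it and the grasp point (between the pads) lies 6 mm ahead of it (bot.tcp_to_tips is the distance from the TCP to the fingertips, in mm); z points along the fingers, y is the line along which they close (so a half turn about z gives the same grasp; the last joint's range is limited). The gripper opens to 93 mm and grips with 3 to 60 N. Pads are 15 mm wide; open, the fingers measure 128 mm over their backs; the gripper's body (75 mm by 188 mm) begins 65 mm behind the grasp point.
Start: joints at [-1.28, 0.615, -0.013, 1.423, 0.008, 1.103, -0.04], TCP at [203.077, 617.433, 243.64] pointing down, gripper open.
Joint ranges: [-3.12, 3.12], [-0.3, 2.06], [-1.34, 1.32], [0.26, 2.42], [-1.36, 4.5], [0.01, 1.98], [-2.84, 2.84]. Speed limits (rad/s): [2.79, 2.79, 3.14, 3.14, 3.14, 3.14, 3.14].

INTERFACE

Orientations are given as a rotation vector (axis times angle).
In Python, from rig import bot, camera, look_for gives the robot as it stands.
- The arm moves only by the tool jog_arm, never from a script. Its argument "plan" is a list of rows, each an object of numbers: "rx", "ry", "rz": the turn, a rotation vector about the tool's x, y, z each as a share of 90 degrees, from -1 to 1; "tx", "ty", "tz": the shift along the tool's x, y, z each as a share of 50 mm, from -1 to 1; "hand": the closure, from 0 (fully open) to 1 (shut). In form: [{"rx": .., "ry": .., "rz": .., "tx": .., "ty": .., "tz": .., "hand": ..}, ...]. A call has 1 to 10 rows; each row shifts and turns the commanded pose from where the row before left it, along the tool's axes as they then stand; what a row does not reach is not made up. A row lasts 1/10 s, in which the tool goes at most 50 mm and 8.59 degrees, less where a joint would pass 70% of its speed; a pose out of reach is approached as far as the arm can. A call with a number of a shift or a turn outside -1 to 1 is refused whole. A call with a gripper value outside its range is refused whole. The fingers move at their own pace and stop on an object; "newtons" is the grip in N (left out, the last holds). Time passes only in rows, so rows that do not move let the fingers close. It gives the time, the measured TCP pose, the force, the opening and the grip force at its end, in the units of the state.
- bot.get_obs(): the state, without advancing time (a new reading comes with each control period).
- camera(name): name is "scene" or "top" or "wrist"; returns a dict with "color" (384x512x3 uint8, red, green, blue), "K" (3x3 intrinsics, pixels), "D" ([k1, k2, p1, p2, k3] as OpenCV has them; the pictures are not rectified), "rvec" (rotation vector, rad) and "tvec" (3), from world to camera coordinates, as OpenCV has them; the wrist camera has in their place "hand_eye" (4x4, takes a point from camera to tool coordinates, whose origin is the TCP and whose axes are the flange's). Camera axes: x right, y down, z forward; pixel columns grow to the right and rows downward; lengths in mm; the calibration is good to about 2 mm. A picture is of the moment at which its call begins: read the wrist's pose just before it. There is no depth.
- bot.finish_job(): hands the job in; it is judged then, once.
Trained networks look in the newest picture that a camera, given by its name, has taken for a name from the list of things; names that differ only in an ending like _2 or _b are one class to them, and where a whole thing is asked for, a point or a joint stands for the part that bears it (a point fixed in the world has none). Each returns a list of dicts, best first, with "score" (0 to 1); they miss things now and then, are a little off and sometimes report something else, mostly with a low value. They report only what shows in the picture. A call takes as long as a camera call.
- look_for(thing, camera): "box" ([left, top, right, bottom] in pixels, round what is visible of it).
The state is a dict: "time": time; "joint_positions": joint angles; "qvel": joint speeds; "tau": joint torques, N m; "position": TCP position; "tool_rot": TCP orientation; "wrist_force": force on the tool from outside, world axes, zero at the start; "torque": the same for the moment, N m; "opening": finger opening in mm; "gripper_force": force on a finger pad.
Only numpy, scipy, OpenCV 4.12 (cv2) and the standard library are available. Lean on these libraries where they do the work, as an engineer would, in place of code of your own. Each camera call takes 0.05 s, during which the arm holds its last target. There are 200 camera calls.

TASK

The amber screw-cap bottles standing in the steel instrument tray are to be mixed. Slide the mixer's safety catch off the release button and press the button so that the clear hood springs open; lay every amber bottle on its side in a cradle of its own (cap to the left or right), then swing the hood shut until it latches and slide the catch fully back over the button. Leave the two specimen cups where they are.

Things in the scene. Friction and masses are not known exactly. Their poses are not given: they have to be found in the camera images.
- mixer: white bench-top bottle mixer, fixed. Origin on the counter; own x away from the robot at yaw 0, y left. Its base spans x -142..142, y -125..217 mm, 30 mm high. An aluminium deck (top z 35 mm, y -102..102) carries three V cradles, troughs along y, at x -85, 0, 85 mm. The hood is hinged along the right side; a low console (y 110..217 mm, top z 30) with button and catch is on the left
- cradle_front (a point): point on the axis of a 52 mm bottle lying centred in the cradle nearest the robot: mixer frame (-85, -5, 66) mm (a 42 mm bottle lies 7 mm lower). A cradle is two 10 mm thick ribs with 45 degree rubber faces, at mixer y -37 and 30, tops at z 57; between the ribs it is open down to the deck, room for fingers. Bottle centres belong within about 20 mm of this point along the trough
- cradle_middle (a point): the same for the middle cradle: mixer frame (0, -5, 66) mm
- cradle_rear (a point): the same for the cradle farthest from the robot: mixer frame (85, -5, 66) mm
- hood (a joint): angle of the clear hood: 0 shut, 1.75 fully open (10 degrees past upright, leaning right). When the release button is pressed a damped spring swings it fully open within about 3 s and keeps it there. To shut: push its outer face near the free edge over to the left and down (1 to 3 N), then press the middle of the free edge down (5 to 10 N) until it clicks; below 0.03 when let go means latched
- hood_hinge (a point): middle of the hood's hinge line, which runs along the mixer's x axis: mixer frame (0, -112, 40) mm
- hood_rim (a point): middle of the free outer edge of the hood's top face. The hood is a clear box lid, 268 mm along the hinge, 210 mm from hinge to free edge, 64 mm deep, 4 mm sheet, aluminium trim. Shut, this point is at mixer frame (0, 98, 104) mm; open, it is up at the right. Its axes turn with the hood: y from hinge to edge, z out of the top face
- catch (a joint): safety catch travel in m: 0 = fully over the button, 0.062 = fully off it. A steel plate 60 x 64 mm, its top at z 48 mm, that slides along the mixer's -x direction (toward the robot) as the value grows, and stays where it is left (about 1.5 N)
- catch_ridge (a point): middle of the black finger ridge on the catch: ridge 11 mm thick (along the sliding direction), 50 mm long, 14 mm high (z 48 to 62 mm). Mixer frame (0, 172, 55) mm with the catch closed
- release (a joint): release button travel in m: 0 up, 0.008 fully down; 3 to 5 N. It draws the latch back; 5 to 6 mm of travel is enough to free the hood
- release_top (a point): centre of the button's top: grey, 34 mm across, 13 mm proud of the console: mixer frame (0, 172, 43) mm, 74 mm left of the shut hood's edge; keep the hand from over the hood so that it can rise. Hidden under the catch until that is slid off
- stain_1_mid (a point): centre of an amber bottle, 52 mm diameter, 130 mm tall, 0.26 kg, half-way up (65 mm from its foot); own z points to its cap. The body below 95 mm is a plain cylinder, the cap is 28 mm wide
- stain_2_mid (a point): centre of a second amber bottle, the same shape as the first, 0.28 kg, 65 mm from its foot; own z points to its cap
- reagent_mid (a point): centre of a smaller amber bottle, 42 mm diameter, 118 mm tall, about 0.15 kg, half-way up (59 mm from its foot); own z points to its cap. Any one of the three bottles may be absent
- stain_1: the first 52 mm bottle; origin at the centre of its foot
- stain_2: the second 52 mm bottle; origin at the centre of its foot
- reagent: the 42 mm bottle; origin at the centre of its foot
- tray: open stainless instrument tray, fixed, 170 (x) x 400 (y) mm, rim 48 mm high, walls and floor 3 mm thick, slippery floor; origin under its centre, on the counter. The bottles stand upright in it; one that is knocked slides, sometimes up against a wall
- cup_1: bystander: specimen cup, 62 mm wide, 65 mm tall, at the far left; leave alone
- cup_2: bystander: specimen cup, 62 mm wide, 65 mm tall, at the far left; leave alone

How it is judged:
By the outcome, as a careful person would: the job done as asked, in the order asked, and still so for the second after the job is handed in, with the robot touching nothing.
Of stain_1, stain_2, reagent only 2 to 3 are there at a start; the rules pass over those that are not, and their reading is None.
At some moment in a run one of stain_1, stain_2, reagent may be knocked a few centimetres aside while the robot is not near it.
It also fails if it takes over 210 s, if anything falls off the work surface, if the arm or the gripper's body presses on something with over 40 N, if the wrist force passes 120 N, or if a joint passes its speed limit or range.

## Working session

There is one attempt and no reset: what is moved stays moved. The work goes in short steps, Python scripts to look and compute and a tool call to move; the robot and the scene stay as the last step left them, time stands still between calls to the robot, and variables do not carry over. Pictures are saved under pics/ and viewed, at most 14 in all, crops included, and the job is handed in when it is done.

Besides the shell and the picture viewer there is one more tool, called after "Emit:" in YAML: its name, and indented under it one key for each argument. jog_arm: Moves the arm, as the interface text tells. Its arguments: {"type":"object","properties":{"plan":{"type":"array"},"newtons":{"type":"number"}},"required":["plan"]}

```bash
ls; mkdir -p pics
cat > h.py <<'E'
import numpy as np, cv2
from rig import bot, camera, look_for
from scipy.spatial.transform import Rotation as R
def snap(n,f=None):
    c=camera(n)
    if f: cv2.imwrite('pics/'+f,c['color'][:,:,::-1])
    return c
E
python3 - <<'E'
from h import *
o=bot.get_obs(); print(o['position'],o['tool_rot'],o['opening'])
a=snap('scene','s0.png');b=snap('top','t0.png')
for n,c in (('scene',a),('top',b)):
    print(n,c['K'].tolist(),np.round(c['D'],3),np.round(c['rvec'],4),np.round(c['tvec'],1))
    for t in ['mixer','hood','catch_ridge','catch','release_top','stain_1','reagent','tray','cup_1']:
        print(t,[(np.round(d['box']).tolist(),round(d['score'],2)) for d in look_for(t,n)][:4])
E
```

```text
pics
[202.87865484 616.7626423  242.52307459] [-0.496964   -3.10167207  0.00387843] 93.15736400302896
scene [[442.43866402512, 0.0, 258.9725171809255], [0.0, 442.43866402512, 195.59145324766797], [0.0, 0.0, 1.0]] [0.039 0.    0.    0.    0.   ] [ 1.1501 -1.969   1.2173] [ 432.6  237.6 1220.6]
mixer [([273.0, 147.0, 390.0, 218.0], 0.91), ([262.0, 196.0, 273.0, 234.0], 0.68)]
hood [([298.0, 152.0, 388.0, 204.0], 0.98)]
catch_ridge [([231.0, 192.0, 246.0, 233.0], 0.67), ([292.0, 182.0, 316.0, 199.0], 0.51), ([170.0, 201.0, 304.0, 271.0], 0.46)]
catch [([292.0, 188.0, 315.0, 198.0], 0.74)]
release_top []
stain_1 [([232.0, 193.0, 244.0, 232.0], 0.59)]
reagent [([265.0, 195.0, 276.0, 231.0], 0.95)]
tray [([167.0, 202.0, 303.0, 273.0], 0.55), ([273.0, 149.0, 389.0, 218.0], 0.4)]
cup_1 [([140.0, 230.0, 158.0, 254.0], 0.75), ([148.0, 241.0, 171.0, 272.0], 0.67), ([272.0, 150.0, 390.0, 219.0], 0.59)]
top [[416.4217631028627, 0.0, 258.65838235257013], [0.0, 416.4217631028627, 186.84872314270945], [0.0, 0.0, 1.0]] [-0.157  0.     0.     0.     0.   ] [ 2.1006 -2.1577  0.1878] [ 170.5  533.9 1648.8]
mixer [([285.0, 142.0, 376.0, 220.0], 0.62)]
hood [([313.0, 140.0, 375.0, 215.0], 0.73), ([143.0, 187.0, 166.0, 203.0], 0.5)]
catch_ridge [([289.0, 174.0, 308.0, 186.0], 0.51)]
catch [([290.0, 173.0, 311.0, 187.0], 0.59)]
release_top [([243.0, 201.0, 253.0, 215.0], 0.31)]
stain_1 [([218.0, 189.0, 232.0, 208.0], 0.48)]
reagent [([244.0, 201.0, 254.0, 213.0], 0.43)]
tray [([164.0, 189.0, 267.0, 228.0], 0.81)]
cup_1 [([144.0, 187.0, 164.0, 201.0], 0.68), ([145.0, 211.0, 162.0, 224.0], 0.49)]
```

Run:
```python
import cv2,numpy as np
a=cv2.imread('pics/s0.png')[130:290,120:410];b=cv2.imread('pics/t0.png')[120:250,130:400]
a=cv2.resize(a,None,fx=2.5,fy=2.5)[:, :725];b=cv2.resize(b,None,fx=2.9,fy=2.9)
cv2.imwrite('pics/s0c.png',a);cv2.imwrite('pics/t0c.png',b)
```

```text
(no output)
```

View pics/s0c.png

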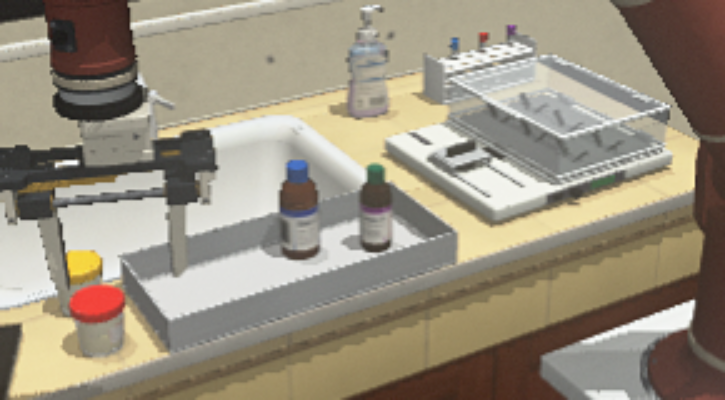

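View pics/t0c.png

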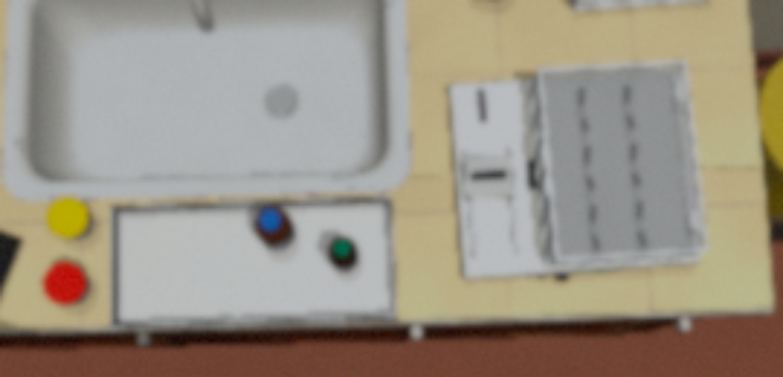

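The scene and top views show two amber bottles: blue cap (52 mm, top px ~(223,193)) and green cap (reagent, ~(248,205)). The hood is shut and the ridge is at about (299,180) in the top view. Next I fit the poses.

```bash
cat >> h.py <<'E'
def proj(P,c):
    return cv2.projectPoints(np.float64(P).reshape(-1,1,3),c['rvec'],c['tvec'],c['K'],c['D'])[0].reshape(-1,2)
def ray(px,c,z):
    u=cv2.undistortPoints(np.float64([[px]]),c['K'],c['D'])[0,0]
    M=cv2.Rodrigues(c['rvec'])[0]; o=-M.T@np.ravel(c['tvec']); d=M.T@np.array([u[0],u[1],1])
    return o+d*(z-o[2])/d[2]
E
python3 - <<'E'
from h import *
from scipy.optimize import least_squares
a=camera('scene');b=camera('top')
T=lambda p:np.array(p)/2.9+[130,120]; S=lambda p:np.array(p)/2.5+[120,130]
m=[([142,217,30],(449,84),0),([-142,217,30],(465,277),0),([0,172,62],(489,175),0),([134,98,104],(540,68),0),([-134,98,104],(553,262),0),([-134,-112,104],(705,258),0),([134,-112,104],(687,62),0),
 ([142,217,30],(385,146),1),([-142,217,30],(495,212),1),([0,172,62],(460,150),1),([134,98,104],(447,84),1),([-134,98,104],(567,135),1),([-134,-112,104],(668,104),1),([134,-112,104],(537,55),1)]
def f(q,full=False):
    Rz=R.from_euler('z',q[2]).as_matrix(); r=[]
    for P,p,s in m:
        r.append(proj(Rz@P+[q[0],q[1],0],a if s else b)[0]-(S(p) if s else T(p)))
    return np.array(r) if full else np.ravel(r)
s=least_squares(f,[600,-250,0],loss='soft_l1',x_scale=[100,100,.1]); print(s.x); print(np.round(f(s.x,True),1).tolist())
print('blue',ray(T((270,219)),b,130),'green',ray(T((341,248)),b,118))
for n,px,z in (('blue',(298,169),130),('green',(375,170),118)): print(n,ray(S(px),a,z))
print('tray',[ray(T(p),b,48)[:2].round() for p in ((115,208),(388,202),(394,320),(115,325))])
print('cups',ray(T((68,217)),b,65)[:2],ray(T((66,283)),b,65)[:2])
E
```

```text
[ 5.65645926e+02 -1.78296906e+02  3.97803276e-02]
[[-0.5, 0.2], [-0.6, 1.0], [-0.0, -0.2], [-1.2, 0.9], [0.5, 0.1], [0.6, -2.2], [-0.8, -0.0], [-0.8, -3.9], [0.0, -1.4], [0.2, -2.7], [0.7, -2.1], [-2.2, 1.1], [1.0, 0.6], [5.6, -0.8]]
blue [493.28231361 294.53593491 130.        ] green [453.47161764 201.12732662 118.        ]
blue [480.14700304 299.283782   130.        ]
green [448.46949345 203.8845922  118.        ]
tray [array([528., 521.]), array([526., 136.]), array([361., 132.]), array([363., 520.])]
cups [513.7821068  584.10630479] [421.03950485 585.62076767]
```

```bash
cat >> h.py <<'E'
from scipy.linalg import logm, expm
def H(p,Rm): T=np.eye(4);T[:3,:3]=Rm;T[:3,3]=p;return T
def now():
    o=bot.get_obs();return H(o['position'],R.from_rotvec(o['tool_rot']).as_matrix()),o
MX=[565.6,-178.3,0.0398]
def mix(p): return R.from_euler('z',MX[2]).as_matrix()@np.array(p,float)+[MX[0],MX[1],0]
def down(yaw,tilt=0):
    """tool y horizontal at world yaw; z down; tilt>0: tips swing toward left of tool y (deg)"""
    y=np.array([np.cos(yaw),np.sin(yaw),0]);l=np.array([-np.sin(yaw),np.cos(yaw),0]);t=np.radians(tilt)
    z=np.array([0,0,-np.cos(t)])+l*np.sin(t)
    return np.column_stack([np.cross(y,z),y,z])
def go(p,Rm,n=None,T0=None):
    """rows (all alike) that take the tool from T0 to pose (p,Rm)"""
    if T0 is None: T0=now()[0]
    D=np.linalg.inv(T0)@H(p,Rm); L=np.real(logm(D))
    ang=np.degrees(np.linalg.norm(R.from_matrix(D[:3,:3]).as_rotvec()))
    if n is None: n=int(np.ceil(max(ang/8.4,np.linalg.norm(D[:3,3])/40,1)))
    E=expm(L/n); r=R.from_matrix(E[:3,:3]).as_rotvec()/(np.pi/2)
    print(n,'rows',dict(zip(['tx','ty','tz','rx','ry','rz'],np.round(np.r_[E[:3,3]/50,r],3).tolist())),'mid',np.round((T0@expm(L/2))[:3,3]))
    return H(p,Rm)
E
python3 - <<'E'
from h import *
print([d for d in dir(bot) if d[0]!='_'], bot.tcp_to_tips)
c=camera('wrist');print(np.round(c['hand_eye'],3).tolist(),c['K'][0],c['D'])
go([500,0,240],down(MX[2]))
E
```

```text
['Unreachable', 'finish_job', 'get_obs', 'tcp_to_tips'] 25.0
[[-0.0, -0.964, -0.265, 74.552], [1.0, -0.0, -0.0, 1.01], [0.0, -0.265, 0.964, -140.688], [0.0, 0.0, 0.0, 1.0]] [295.12076923   0.         257.21029984] [-0.00029236  0.          0.          0.          0.        ]
18 rows {'tx': -0.788, 'ty': -0.186, 'tz': 0.004, 'rx': -0.0, 'ry': 0.0, 'rz': 0.043} mid [448. 355. 242.]
```

Emit:
jog_arm:
  plan:
    - {"tx":-0.79,"ty":-0.19,"rz":0.043}
    - {"tx":-0.79,"ty":-0.19,"rz":0.043}
    - {"tx":-0.79,"ty":-0.19,"rz":0.043}
    - {"tx":-0.79,"ty":-0.19,"rz":0.043}
    - {"tx":-0.79,"ty":-0.19,"rz":0.043}
    - {"tx":-0.79,"ty":-0.19,"rz":0.043}
    - {"tx":-0.79,"ty":-0.19,"rz":0.043}
    - {"tx":-0.79,"ty":-0.19,"rz":0.043}
    - {"tx":-0.79,"ty":-0.19,"rz":0.043}
    - {"tx":-0.79,"ty":-0.19,"rz":0.043}

```text
invalid input at $.plan[0]: expected keys rx, ry, rz, tx, ty, tz, hand
```

Emit:
jog_arm:
  plan:
    - {"tx":-0.79,"ty":-0.19,"rz":0.043}
    - {"tx":-0.79,"ty":-0.19,"rz":0.043}
    - {"tx":-0.79,"ty":-0.19,"rz":0.043}
    - {"tx":-0.79,"ty":-0.15,"rz":0.043}
    - {"tx":-0.79,"ty":-0.1,"rz":0.043}
    - {"tx":-0.79,"ty":0,"rz":0.043}
    - {"tx":-0.79,"ty":0,"rz":0.043}
    - {"tx":-0.79,"ty":0,"rz":0.043}
    - {"tx":-0.5,"ty":0}

```text
invalid input at $.plan[0]: expected keys rx, ry, rz, tx, ty, tz, hand
```

```bash
cat >> h.py <<'E'
def wcam(f=None):
    T,o=now(); c=snap('wrist',f); W=np.linalg.inv(T@np.array(c['hand_eye']))
    c['rvec']=cv2.Rodrigues(W[:3,:3])[0];c['tvec']=W[:3,3]; return c
E
python3 - <<'E'
from h import *
c=wcam('w1.png');T,o=now();print(o['time'],o['position'],o['tool_rot'],o['qvel'].round(3) if hasattr(o['qvel'],'round') else '',o['joint_positions'])
for t in ['hood','catch_ridge','catch','mixer']:
    print(t,[(np.round(d['box']).tolist(),round(d['score'],2)) for d in look_for(t,'wrist')][:3])
P={'base':[[142,217,30],[-142,217,30]],'ridge':[[0,172,62]],'hood':[[134,98,104],[-134,98,104],[-134,-112,104],[134,-112,104]]}
for k,v in P.items(): print(k,proj([mix(p) for p in v],c).round().tolist())
E
```

```text
1.2 [203.06647495 617.40881505 243.600277  ] [-4.96979456e-01 -3.10197282e+00  2.55546210e-04] [ 0.    -0.002 -0.002  0.001  0.002 -0.     0.001] [-1.27951022  0.61494408 -0.01259038  1.42343409  0.00809084  1.10343386
 -0.04037227]
hood []
catch_ridge []
catch []
mixer []
base [[42.0, 526.0], [-55.0, 413.0]]
ridge [[-44.0, 504.0]]
hood [[-58.0, 602.0], [-178.0, 494.0], [-295.0, 529.0], [-164.0, 629.0]]
```

View pics/w1.png

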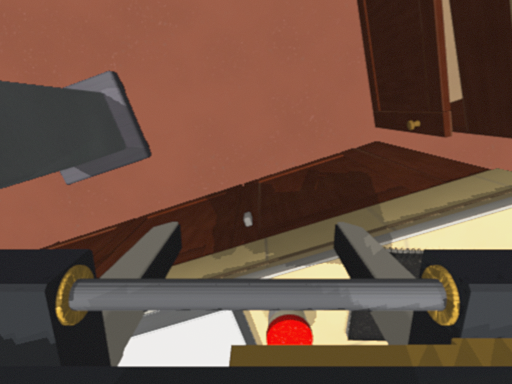

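The picture shows the gripper filling rows above 250 with the red cup at (288,330), so the usable view lies toward tool +x. The rows were refused for missing keys, so I am resending them with every key.

Emit:
jog_arm:
  plan:
    - {"tx":-0.79,"ty":-0.19,"tz":0,"rx":0,"ry":0,"rz":0.043,"hand":0}
    - {"tx":-0.79,"ty":-0.19,"tz":0,"rx":0,"ry":0,"rz":0.043,"hand":0}
    - {"tx":-0.79,"ty":-0.19,"tz":0,"rx":0,"ry":0,"rz":0.043,"hand":0}
    - {"tx":-0.79,"ty":-0.19,"tz":0,"rx":0,"ry":0,"rz":0.043,"hand":0}
    - {"tx":-0.79,"ty":-0.19,"tz":0,"rx":0,"ry":0,"rz":0.043,"hand":0}
    - {"tx":-0.79,"ty":-0.19,"tz":0,"rx":0,"ry":0,"rz":0.043,"hand":0}
    - {"tx":-0.79,"ty":-0.19,"tz":0,"rx":0,"ry":0,"rz":0.043,"hand":0}
    - {"tx":-0.79,"ty":-0.19,"tz":0,"rx":0,"ry":0,"rz":0.043,"hand":0}
    - {"tx":-0.79,"ty":-0.19,"tz":0,"rx":0,"ry":0,"rz":0.043,"hand":0}
    - {"tx":-0.79,"ty":-0.19,"tz":0,"rx":0,"ry":0,"rz":0.043,"hand":0}

```text
time: 2.4
position: [464.8, 314.5, 243.9]
tool_rot: [1.501, 2.76, 0.001]
wrist_force: [0.9, -0.0, -1.1]
opening: 92.9
gripper_force: 0.0
```

Emit:
jog_arm:
  plan:
    - {"tx":-0.79,"ty":-0.19,"tz":0,"rx":0,"ry":0,"rz":0.043,"hand":0}
    - {"tx":-0.79,"ty":-0.19,"tz":0,"rx":0,"ry":0,"rz":0.043,"hand":0}
    - {"tx":-0.79,"ty":-0.19,"tz":0,"rx":0,"ry":0,"rz":0.043,"hand":0}
    - {"tx":-0.79,"ty":-0.1,"tz":-0.1,"rx":0,"ry":0,"rz":0.043,"hand":0}
    - {"tx":-0.79,"ty":0,"tz":-0.1,"rx":0,"ry":0,"rz":0.043,"hand":0}
    - {"tx":-0.79,"ty":0,"tz":-0.1,"rx":0,"ry":0,"rz":0.043,"hand":0}
    - {"tx":-0.79,"ty":0,"tz":-0.1,"rx":0,"ry":0,"rz":0.043,"hand":0}
    - {"tx":-0.79,"ty":0,"tz":-0.1,"rx":0,"ry":0,"rz":0.043,"hand":0}
    - {"tx":-0.9,"ty":0,"tz":0,"rx":0,"ry":0,"rz":0,"hand":0}
    - {"tx":-0.9,"ty":0,"tz":0,"rx":0,"ry":0,"rz":0,"hand":0}

```text
time: 3.4
position: [542.4, -85.3, 269.1]
tool_rot: [2.178, 2.263, 0.001]
wrist_force: [0.2, -0.0, -0.4]
opening: 92.8
gripper_force: 0.0
```

```bash
cat > look.py <<'E'
from h import *
import sys
c=wcam(sys.argv[1]);T,o=now();print(o['time'],np.round(o['position'],1),np.round(o['tool_rot'],3))
for t in ['hood','catch_ridge','catch','mixer']:
    print(t,[(np.round(d['box']).tolist(),round(d['score'],2)) for d in look_for(t,'wrist')][:3])
P={'base':[[142,217,30],[-142,217,30]],'ridge':[[0,172,62]],'hood':[[134,98,104],[-134,98,104],[-134,-112,104],[134,-112,104]]}
for k,v in P.items(): print(k,proj([mix(p) for p in v],c).round().tolist())
E
python3 look.py w2.png
```

```text
3.45 [541.3 -96.8 269.6] [ 2.189  2.243 -0.009]
hood [([150.0, 168.0, 409.0, 345.0], 0.89)]
catch_ridge [([252.0, 77.0, 300.0, 139.0], 0.72), ([152.0, 67.0, 406.0, 345.0], 0.57)]
catch [([249.0, 77.0, 303.0, 137.0], 0.71)]
mixer [([151.0, 70.0, 410.0, 346.0], 0.61)]
base [[392.0, 68.0], [155.0, 69.0]]
ridge [[275.0, 107.0]]
hood [[402.0, 179.0], [150.0, 179.0], [166.0, 343.0], [380.0, 343.0]]
```

View pics/w2.png

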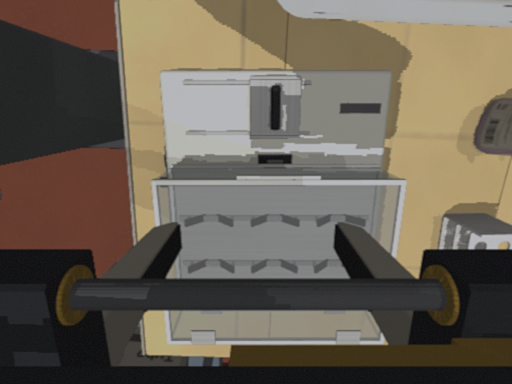

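The view from above shows the ridge at (276,107), the catch plate (250..302, 77..137) and the hood trim corners at (404,181), (153,181), (168,343) and (380,343). The prior pose projects to within 3 px. I refine it with these points from the settled pose.

Run:
```python
from h import *
from scipy.optimize import least_squares
c=wcam('w3.png');T,o=now();print(np.round(o['position'],1),np.round(o['tool_rot'],3))
g=cv2.cvtColor(c['color'],cv2.COLOR_RGB2GRAY)
b=[[(np.round(d['box'],1).tolist(),round(d['score'],2)) for d in look_for(t,'wrist')][0] for t in ['catch_ridge','hood']];print(b)
# dark ridge centroid
m=(g<45).astype(np.uint8);m[:80]=0;m[140:]=0;m[:,:240]=0;m[:,310:]=0
n,l,s,ce=cv2.connectedComponentsWithStats(m);i=1+np.argmax(s[1:,4]);print('ridge',s[i],ce[i])
rd=ce[i]; d=np.array([rd[0]-276,rd[1]-107])
h=b[1][0]
obs=[([0,172,62],rd,2),([134,98,104],(404,181),1),([-134,98,104],(153,181),1),([-134,-112,104],(168,343),.5),([134,-112,104],(380,343),.5)]
def f(q):
    Rz=R.from_euler('z',q[2]).as_matrix()
    return np.ravel([w*(proj(Rz@P+[q[0],q[1],0],c)[0]-p) for P,p,w in obs])
s=least_squares(f,MX,x_scale=[100,100,.1]);print(s.x,np.round(s.fun,1))
q=s.x;Rz=R.from_euler('z',q[2]).as_matrix();r=Rz@[0,172,0]+[q[0],q[1],0];print(r)
print(ray(rd,c,62))
```

```text
[542.4 -82.3 268.5] [-2.176e+00 -2.264e+00 -1.000e-03]
[([249.6, 79.2, 300.6, 140.6], 0.63), ([152.4, 168.5, 410.1, 348.5], 0.97)]
ridge [271  88   9  44 379] [275.06332454 109.52242744]
[ 5.66626258e+02 -1.78250824e+02  4.09648984e-02] [ 1.2 -0.6 -0.7 -0.1 -1.9  0.8 -0.1  1.   0.9  0.7]
[559.58226549  -6.39512196   0.        ]
[558.92715323  -6.73211633  62.        ]
```

```bash
sed -i 's/^MX=.*/MX=[566.4,-178.4,0.0408]/' h.py
python3 - <<'E'
from h import *
T=go([559.2,-6.6,120],down(MX[2])); T=go([559.2,-6.6,76],down(MX[2]),T0=T)
r=mix([-63,172,0]);r[2]=76; go(r,down(MX[2]),T0=T)
E
```

```text
5 rows {'tx': 0.298, 'ty': 0.079, 'tz': 0.594, 'rx': -0.0, 'ry': -0.0, 'rz': -0.0} mid [551. -44. 194.]
2 rows {'tx': 0.0, 'ty': 0.0, 'tz': 0.44, 'rx': 0.0, 'ry': 0.0, 'rz': -0.0} mid [559.  -7.  98.]
2 rows {'tx': 0.0, 'ty': -0.628, 'tz': 0.0, 'rx': 0.0, 'ry': 0.0, 'rz': -0.0} mid [528.  -8.  76.]
```

Emit:
jog_arm:
  plan:
    - {"tx":0.3,"ty":0.08,"tz":0.59,"rx":0,"ry":0,"rz":0,"hand":0.5}
    - {"tx":0.3,"ty":0.08,"tz":0.59,"rx":0,"ry":0,"rz":0,"hand":0.5}
    - {"tx":0.3,"ty":0.08,"tz":0.59,"rx":0,"ry":0,"rz":0,"hand":0.5}
    - {"tx":0.3,"ty":0.08,"tz":0.59,"rx":0,"ry":0,"rz":0,"hand":0.5}
    - {"tx":0.3,"ty":0.08,"tz":0.59,"rx":0,"ry":0,"rz":0,"hand":0.5}
    - {"tx":0,"ty":0,"tz":0.29,"rx":0,"ry":0,"rz":0,"hand":0.5}
    - {"tx":0,"ty":0,"tz":0.29,"rx":0,"ry":0,"rz":0,"hand":0.5}
    - {"tx":0,"ty":0,"tz":0.28,"rx":0,"ry":0,"rz":0,"hand":0.5}
    - {"tx":0,"ty":0,"tz":0,"rx":0,"ry":0,"rz":0,"hand":0.5}
  newtons: 15

```text
time: 4.7
position: [558.1, -7.1, 76.4]
tool_rot: [-2.176, -2.262, 0.004]
wrist_force: [-0.9, -0.1, -0.5]
opening: 46.7
gripper_force: 0.0
```

Emit:
jog_arm:
  plan:
    - {"tx":0,"ty":0,"tz":0,"rx":0,"ry":0,"rz":0,"hand":1}
    - {"tx":0,"ty":0,"tz":0,"rx":0,"ry":0,"rz":0,"hand":1}
    - {"tx":0,"ty":0,"tz":0,"rx":0,"ry":0,"rz":0,"hand":1}
    - {"tx":0,"ty":0,"tz":0,"rx":0,"ry":0,"rz":0,"hand":1}
    - {"tx":0,"ty":0,"tz":0,"rx":0,"ry":0,"rz":0,"hand":1}
    - {"tx":0,"ty":0,"tz":0,"rx":0,"ry":0,"rz":0,"hand":1}
  newtons: 15

```text
time: 5.3
position: [559.8, -8.3, 78.6]
tool_rot: [2.179, 2.262, 0.001]
wrist_force: [-0.6, 0.4, 1.8]
opening: 11.0
gripper_force: 15.0
```

Emit:
jog_arm:
  plan:
    - {"tx":0,"ty":-0.2,"tz":0,"rx":0,"ry":0,"rz":0,"hand":1}
    - {"tx":0,"ty":-0.2,"tz":0,"rx":0,"ry":0,"rz":0,"hand":1}
    - {"tx":0,"ty":-0.2,"tz":0,"rx":0,"ry":0,"rz":0,"hand":1}
    - {"tx":0,"ty":-0.2,"tz":0,"rx":0,"ry":0,"rz":0,"hand":1}
    - {"tx":0,"ty":-0.2,"tz":0,"rx":0,"ry":0,"rz":0,"hand":1}
    - {"tx":0,"ty":-0.2,"tz":0,"rx":0,"ry":0,"rz":0,"hand":1}
    - {"tx":0,"ty":-0.06,"tz":0,"rx":0,"ry":0,"rz":0,"hand":1}
    - {"tx":0,"ty":0,"tz":0,"rx":0,"ry":0,"rz":0,"hand":1}
    - {"tx":0,"ty":0,"tz":0,"rx":0,"ry":0,"rz":0,"hand":1}

```text
time: 6.2
position: [499.9, -10.7, 78.6]
tool_rot: [2.175, 2.258, 0.008]
wrist_force: [6.4, 0.5, -2.2]
opening: 10.9
gripper_force: 15.0
```

Emit:
jog_arm:
  plan:
    - {"tx":0,"ty":0,"tz":0,"rx":0,"ry":0,"rz":0,"hand":0.6}
    - {"tx":0,"ty":0,"tz":0,"rx":0,"ry":0,"rz":0,"hand":0.6}
    - {"tx":0,"ty":0,"tz":0,"rx":0,"ry":0,"rz":0,"hand":0.6}
    - {"tx":0,"ty":0,"tz":-0.5,"rx":0,"ry":0,"rz":0,"hand":0.6}
    - {"tx":0,"ty":0.3,"tz":-0.2,"rx":0,"ry":0,"rz":0,"hand":1}
    - {"tx":0,"ty":0.3,"tz":0,"rx":0,"ry":0,"rz":0,"hand":1}
    - {"tx":0,"ty":0.3,"tz":0,"rx":0,"ry":0,"rz":0,"hand":1}
    - {"tx":0,"ty":0.3,"tz":0,"rx":0,"ry":0,"rz":0,"hand":1}
    - {"tx":0,"ty":0,"tz":0,"rx":0,"ry":0,"rz":0,"hand":1}
    - {"tx":0,"ty":0,"tz":0,"rx":0,"ry":0,"rz":0,"hand":1}

```text
time: 7.2
position: [554.5, -8.4, 112.4]
tool_rot: [-2.178, -2.26, 0.004]
wrist_force: [-0.6, 0.1, 0.2]
opening: 0.9
gripper_force: 0.0
```

Run:
```python
from h import *
T,o=now(); print(o['position'],o['opening'],o['wrist_force'])
p=mix([0,172,61]); go(p,down(MX[2]))
c=snap('top','t1.png'); print([(np.round(d['box']).tolist(),round(d['score'],2)) for d in look_for('catch','top')][:2])
```

```text
[554.48090762  -8.44804653 112.36802645] 0.908018156873257 [-0.55285511  0.14095793  0.18783225]
2 rows {'tx': 0.017, 'ty': 0.051, 'tz': 0.514, 'rx': -0.001, 'ry': -0.0, 'rz': -0.001} mid [557.  -7.  87.]
[]
```

Emit:
jog_arm:
  plan:
    - {"tx":0.03,"ty":0.1,"tz":0.35,"rx":0,"ry":0,"rz":0,"hand":1}
    - {"tx":0,"ty":0,"tz":0.35,"rx":0,"ry":0,"rz":0,"hand":1}
    - {"tx":0,"ty":0,"tz":0.16,"rx":0,"ry":0,"rz":0,"hand":1}
    - {"tx":0,"ty":0,"tz":0.08,"rx":0,"ry":0,"rz":0,"hand":1}
    - {"tx":0,"ty":0,"tz":0.06,"rx":0,"ry":0,"rz":0,"hand":1}
    - {"tx":0,"ty":0,"tz":0.04,"rx":0,"ry":0,"rz":0,"hand":1}
    - {"tx":0,"ty":0,"tz":0,"rx":0,"ry":0,"rz":0,"hand":1}
    - {"tx":0,"ty":0,"tz":0,"rx":0,"ry":0,"rz":0,"hand":1}
    - {"tx":0,"ty":0,"tz":0,"rx":0,"ry":0,"rz":0,"hand":1}

```text
time: 8.2
position: [561.3, -6.8, 61.6]
tool_rot: [2.18, 2.262, 0.0]
wrist_force: [-1.7, 1.0, 3.3]
opening: 0.4
gripper_force: 1.8
```

Run:
```python
from h import *
for n in('scene','top'):
    c=snap(n,n+'2.png'); print([(np.round(d['box']).tolist(),round(d['score'],2)) for d in look_for('hood',n)][:2])
```

```text
[([316.0, 151.0, 387.0, 194.0], 0.57)]
[([317.0, 138.0, 377.0, 212.0], 0.95)]
```

Emit:
jog_arm:
  plan:
    - {"tx":0,"ty":0,"tz":0.04,"rx":0,"ry":0,"rz":0,"hand":1}
    - {"tx":0,"ty":0,"tz":0.02,"rx":0,"ry":0,"rz":0,"hand":1}
    - {"tx":0,"ty":0,"tz":0,"rx":0,"ry":0,"rz":0,"hand":1}
    - {"tx":0,"ty":0,"tz":0,"rx":0,"ry":0,"rz":0,"hand":1}
    - {"tx":0,"ty":0,"tz":0,"rx":0,"ry":0,"rz":0,"hand":1}
    - {"tx":0,"ty":0,"tz":0,"rx":0,"ry":0,"rz":0,"hand":1}

```text
time: 9.0
position: [561.5, -6.8, 60.1]
tool_rot: [2.18, 2.262, 0.002]
wrist_force: [-5.8, 0.9, 17.8]
opening: 0.8
gripper_force: 8.3
```

Emit:
jog_arm:
  plan:
    - {"tx":0,"ty":0,"tz":-0.3,"rx":0,"ry":0,"rz":0,"hand":1}
    - {"tx":0.3,"ty":0,"tz":-0.8,"rx":0,"ry":0,"rz":0,"hand":0}
    - {"tx":0.5,"ty":0,"tz":-0.8,"rx":0,"ry":0,"rz":0,"hand":0}
    - {"tx":0.5,"ty":-0.2,"tz":-0.8,"rx":0,"ry":0,"rz":0,"hand":0}
    - {"tx":0.5,"ty":-0.2,"tz":-0.4,"rx":0,"ry":0,"rz":0,"hand":0}
    - {"tx":0.5,"ty":-0.2,"tz":-0.4,"rx":0,"ry":0,"rz":0,"hand":0}
    - {"tx":0,"ty":-0.2,"tz":0,"rx":0,"ry":0,"rz":0,"hand":0}
    - {"tx":0,"ty":0,"tz":0,"rx":0,"ry":0,"rz":0,"hand":0}
    - {"tx":0,"ty":0,"tz":0,"rx":0,"ry":0,"rz":0,"hand":0}

```text
time: 9.9
position: [517.3, 105.1, 232.3]
tool_rot: [2.181, 2.26, -0.002]
wrist_force: [-0.0, -0.2, 0.8]
opening: 60.3
gripper_force: 0.0
```

Run:
```python
from h import *
T,o=now();print(o['position'],o['tool_rot'],o['joint_positions'])
c=snap('scene','s3.png');w=wcam('w4.png')
for t in ('hood','stain_1','reagent','catch'):
    for n in('scene','wrist'):
        print(t,n,[(np.round(d['box']).tolist(),round(d['score'],2)) for d in look_for(t,n)][:2])
a=cv2.imread('pics/s3.png')[100:290,120:410];b=cv2.imread('pics/w4.png')
cv2.imwrite('pics/m3.png',np.hstack([cv2.resize(a,(440,288)),cv2.resize(b[:288],(360,288))])) if 0 else cv2.imwrite('pics/m3.png',np.vstack([cv2.resize(a,(580,320))[:, :512] if 0 else cv2.resize(a,(512,335)),b[:260]]))
```

```text
[517.28145046 105.13566297 232.33691744] [ 2.18133354e+00  2.25954509e+00 -1.77256988e-03] [-0.51340729  0.46024171  0.39968992  1.80050279 -0.21644491  0.92442442
  0.015354  ]
hood scene [([334.0, 113.0, 400.0, 189.0], 0.71)]
hood wrist [([278.0, 251.0, 307.0, 277.0], 0.34), ([171.0, 58.0, 226.0, 108.0], 0.21)]
stain_1 scene [([229.0, 192.0, 245.0, 235.0], 0.76)]
stain_1 wrist [([218.0, 2.0, 266.0, 30.0], 0.77), ([275.0, 254.0, 304.0, 279.0], 0.28)]
reagent scene [([263.0, 196.0, 277.0, 231.0], 0.84)]
reagent wrist [([170.0, 58.0, 225.0, 107.0], 0.8)]
catch scene [([301.0, 193.0, 326.0, 205.0], 0.5)]
catch wrist [([214.0, 238.0, 267.0, 278.0], 0.74)]
```

View pics/m3.png

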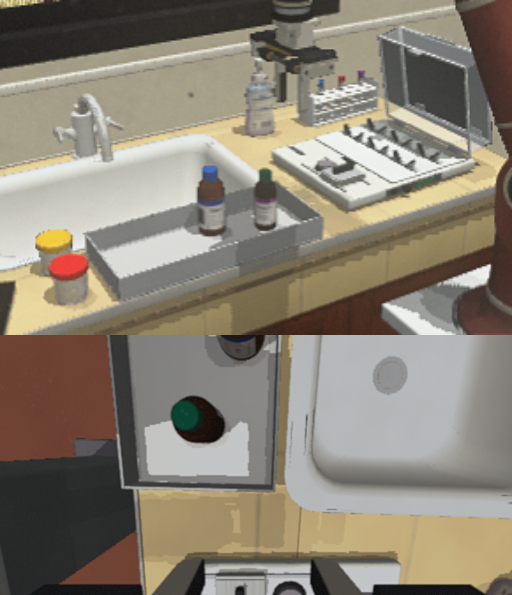

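The picture shows the hood open and upright at right, the catch drawn off and the button exposed. In the wrist view the green cap is at (185,77), and the blue bottle is partly cut off at the top.

```bash
cat >> h.py <<'E'
def pose(g,yaw,tilt):
    Rm=down(yaw,tilt); return np.array(g)-6*Rm[:,2],Rm
E
python3 - <<'E'
from h import *
c=wcam(); cap=ray((185,77),c,121); print('cap',cap, 'foot px pred',proj([[cap[0],cap[1],3]],c),proj([[cap[0],cap[1],121]],c))
b=look_for('reagent','wrist')[0]['box'];print(b)
# silhouette check: project cylinder
import itertools
def sil(x,y,r,h,rc):
    t=np.linspace(0,6.28,40);P=[[x+q*np.cos(a),y+q*np.sin(a),z] for q,z in((r,3),(r,h*.7),(rc,h+3)) for a in t]
    p=proj(P,c);return np.r_[p.min(0),p.max(0)]
print(sil(cap[0],cap[1],21,118,14))
from scipy.optimize import least_squares
s=least_squares(lambda q:sil(q[0],q[1],21,118,13)-b,cap[:2]);print(s.x,s.fun)
E
```

```text
cap [454.94227152 204.942984   121.        ] foot px pred [[208.5459137   87.72319522]] [[185.  77.]]
[171.3, 62.3, 227.7, 111.6]
[167.51860607  56.9079273  226.22702242 106.06712157]
[456.75233094 199.77046003] [-0.0042542   0.82534052  0.00651826 -0.89477029]
```

Run:
```python
from h import *
p,Rm=pose([455.5,203,75],MX[2],50)
T=go(p-130*Rm[:,2]+[0,0,20],Rm); T=go(p,Rm,T0=T); print(p)
```

```text
6 rows {'tx': -0.08, 'ty': -0.192, 'tz': 0.156, 'rx': 0.0, 'ry': 0.093, 'rz': -0.0} mid [489.  97. 208.]
4 rows {'tx': -0.077, 'ty': -0.0, 'tz': 0.714, 'rx': 0.0, 'ry': -0.0, 'rz': 0.0} mid [458. 149. 131.]
[455.68747566 198.40755838  78.85672566]
```

Emit:
jog_arm:
  plan:
    - {"tx":-0.08,"ty":-0.19,"tz":0.155,"rx":0,"ry":0.093,"rz":0,"hand":0}
    - {"tx":-0.08,"ty":-0.19,"tz":0.155,"rx":0,"ry":0.093,"rz":0,"hand":0}
    - {"tx":-0.08,"ty":-0.19,"tz":0.155,"rx":0,"ry":0.093,"rz":0,"hand":0}
    - {"tx":-0.08,"ty":-0.19,"tz":0.155,"rx":0,"ry":0.093,"rz":0,"hand":0}
    - {"tx":-0.08,"ty":-0.19,"tz":0.155,"rx":0,"ry":0.093,"rz":0,"hand":0}
    - {"tx":-0.08,"ty":-0.19,"tz":0.155,"rx":0,"ry":0.093,"rz":0,"hand":0}
    - {"tx":0,"ty":0,"tz":0,"rx":0,"ry":0,"rz":0,"hand":0}
    - {"tx":0,"ty":0,"tz":0,"rx":0,"ry":0,"rz":0,"hand":0}
  newtons: 40

```text
time: 11.3
position: [460.8, 98.7, 182.6]
tool_rot: [-1.665, -1.726, -0.778]
wrist_force: [0.1, 0.6, 0.3]
opening: 92.9
gripper_force: 0.0
```

Run:
```python
from h import *
T,o=now();print(o['position'],np.degrees(np.arccos(-T[2,2])),o['joint_positions'],o['opening'])
c=wcam('w5.png');b=look_for('reagent','wrist');print([(np.round(d['box']).tolist(),round(d['score'],2)) for d in b][:2], [(np.round(d['box']).tolist(),round(d['score'],2)) for d in look_for('stain_1','wrist')][:2])
def sil(x,y,r=21,h=118,rc=13):
    t=np.linspace(0,6.28,40);P=[[x+q*np.cos(a),y+q*np.sin(a),z] for q,z in((r,3),(r,h*.7),(rc,h+3)) for a in t]
    p=proj(P,c);return np.r_[p.min(0),p.max(0)]
print(sil(455.5,203).round())
p,Rm=pose([455.5,203,75],MX[2],50); go(p,Rm)
```

```text
[460.80437877  98.67560674 182.63651121] 50.12822231463271 [ 0.2448983   0.61876079 -0.03877847  2.05794891 -1.00293242  1.04442629
  1.03604213] 92.90815252717275
[([236.0, 165.0, 276.0, 251.0], 0.67), ([269.0, 88.0, 316.0, 192.0], 0.31)] [([268.0, 92.0, 310.0, 192.0], 0.91)]
[235. 162. 277. 249.]
4 rows {'tx': -0.09, 'ty': -0.008, 'tz': 0.713, 'rx': 0.0, 'ry': -0.0, 'rz': 0.001} mid [458. 150. 132.]
```

Emit:
jog_arm:
  plan:
    - {"tx":-0.12,"ty":-0.01,"tz":0.5,"rx":0,"ry":0,"rz":0,"hand":0}
    - {"tx":-0.12,"ty":-0.01,"tz":0.5,"rx":0,"ry":0,"rz":0,"hand":0}
    - {"tx":-0.12,"ty":-0.01,"tz":0.5,"rx":0,"ry":0,"rz":0,"hand":0}
    - {"tx":0,"ty":0,"tz":0.5,"rx":0,"ry":0,"rz":0,"hand":0}
    - {"tx":0,"ty":0,"tz":0.5,"rx":0,"ry":0,"rz":0,"hand":0}
    - {"tx":0,"ty":0,"tz":0.35,"rx":0,"ry":0,"rz":0,"hand":0}
    - {"tx":0,"ty":0,"tz":0,"rx":0,"ry":0,"rz":0,"hand":0}
    - {"tx":0,"ty":0,"tz":0,"rx":0,"ry":0,"rz":0,"hand":0}

```text
time: 12.25
position: [455.6, 197.7, 78.6]
tool_rot: [-1.661, -1.73, -0.78]
wrist_force: [1.3, -0.6, -0.7]
opening: 93.5
gripper_force: 0.0
```

Emit:
jog_arm:
  plan:
    - {"tx":0,"ty":0,"tz":0,"rx":0,"ry":0,"rz":0,"hand":1}
    - {"tx":0,"ty":0,"tz":0,"rx":0,"ry":0,"rz":0,"hand":1}
    - {"tx":0,"ty":0,"tz":0,"rx":0,"ry":0,"rz":0,"hand":1}
    - {"tx":0,"ty":0,"tz":0,"rx":0,"ry":0,"rz":0,"hand":1}
    - {"tx":0,"ty":0,"tz":0,"rx":0,"ry":0,"rz":0,"hand":1}
    - {"tx":0,"ty":0,"tz":0,"rx":0,"ry":0,"rz":0,"hand":1}
  newtons: 40

```text
time: 12.85
position: [455.2, 196.7, 77.7]
tool_rot: [-1.663, -1.726, -0.779]
wrist_force: [-0.6, -0.8, -0.3]
opening: 49.7
gripper_force: 0.0
```

Run:
```python
from h import *
T,o=now();print(o['position'],o['opening'],o['gripper_force'],o['wrist_force'])
T1=go(T[:3,3]+[0,0,120],T[:3,:3])
g=mix([-85,5,59]); p,Rm=pose(g,MX[2],-40)
T2=go(p+[0,0,110],Rm,T0=T1); go(p+[0,0,3],Rm,T0=T2);print(p)
```

```text
[455.19919116 196.69360992  77.74661014] 49.71143673529942 0.0 [-0.55871137 -0.7928518  -0.30730049]
4 rows {'tx': 0.461, 'ty': -0.0, 'tz': -0.384, 'rx': -0.0, 'ry': 0.0, 'rz': 0.0} mid [455. 197. 138.]
11 rows {'tx': -0.746, 'ty': 0.021, 'tz': -0.072, 'rx': 0.0, 'ry': -0.091, 'rz': -0.0} mid [468.  17. 109.]
3 rows {'tx': 0.459, 'ty': 0.0, 'tz': 0.546, 'rx': 0.0, 'ry': 0.0, 'rz': -0.0} mid [ 481. -173.  120.]
[ 481.10948323 -173.01768287   63.59626666]
```

Emit:
jog_arm:
  plan:
    - {"tx":0,"ty":0,"tz":0,"rx":0,"ry":0,"rz":0,"hand":1}
    - {"tx":0,"ty":0,"tz":0,"rx":0,"ry":0,"rz":0,"hand":1}
    - {"tx":0,"ty":0,"tz":0,"rx":0,"ry":0,"rz":0,"hand":1}
    - {"tx":0,"ty":0,"tz":0,"rx":0,"ry":0,"rz":0,"hand":1}

```text
time: 13.25
position: [455.2, 196.8, 77.7]
tool_rot: [-1.663, -1.726, -0.779]
wrist_force: [0.1, -0.1, 0.5]
opening: 41.4
gripper_force: 40.0
```

Emit:
jog_arm:
  plan:
    - {"tx":0.23,"ty":0,"tz":-0.19,"rx":0,"ry":0,"rz":0,"hand":1}
    - {"tx":0.46,"ty":0,"tz":-0.385,"rx":0,"ry":0,"rz":0,"hand":1}
    - {"tx":0.46,"ty":0,"tz":-0.385,"rx":0,"ry":0,"rz":0,"hand":1}
    - {"tx":0.46,"ty":0,"tz":-0.385,"rx":0,"ry":0,"rz":0,"hand":1}
    - {"tx":0.46,"ty":0,"tz":-0.385,"rx":0,"ry":0,"rz":0,"hand":1}
    - {"tx":0.46,"ty":0,"tz":-0.385,"rx":0,"ry":0,"rz":0,"hand":1}
    - {"tx":0.23,"ty":0,"tz":-0.19,"rx":0,"ry":0,"rz":0,"hand":1}
    - {"tx":0,"ty":0,"tz":0,"rx":0,"ry":0,"rz":0,"hand":1}

```text
time: 14.05
position: [455.5, 196.5, 258.9]
tool_rot: [-1.663, -1.73, -0.782]
wrist_force: [-0.3, -0.8, -1.8]
opening: 41.2
gripper_force: 40.0
```

Run:
```python
from h import *
T,o=now();print(o['position'],o['opening'],o['gripper_force'],o['wrist_force'])
g=mix([-85,5,59]); p,Rm=pose(g,MX[2],-40)
T2=go(p+[0,0,160],Rm);
```

```text
[455.53050091 196.54589242 258.88805887] 41.19295389648507 40.000203251838684 [-0.32006332 -0.81737336 -1.82703922]
11 rows {'tx': -0.749, 'ty': 0.019, 'tz': -0.049, 'rx': 0.0, 'ry': -0.091, 'rz': -0.0} mid [468.  19. 164.]
```

Emit:
jog_arm:
  plan:
    - {"tx":-0.75,"ty":0.02,"tz":-0.05,"rx":0,"ry":-0.091,"rz":0,"hand":1}
    - {"tx":-0.75,"ty":0.02,"tz":-0.05,"rx":0,"ry":-0.091,"rz":0,"hand":1}
    - {"tx":-0.75,"ty":0.02,"tz":-0.05,"rx":0,"ry":-0.091,"rz":0,"hand":1}
    - {"tx":-0.75,"ty":0.02,"tz":-0.05,"rx":0,"ry":-0.091,"rz":0,"hand":1}
    - {"tx":-0.75,"ty":0.02,"tz":-0.05,"rx":0,"ry":-0.091,"rz":0,"hand":1}
    - {"tx":-0.75,"ty":0.02,"tz":-0.05,"rx":0,"ry":-0.091,"rz":0,"hand":1}
    - {"tx":-0.75,"ty":0.02,"tz":-0.05,"rx":0,"ry":-0.091,"rz":0,"hand":1}
    - {"tx":-0.75,"ty":0.02,"tz":-0.05,"rx":0,"ry":-0.091,"rz":0,"hand":1}
    - {"tx":0,"ty":0,"tz":0,"rx":0,"ry":0,"rz":0,"hand":1}
    - {"tx":0,"ty":0,"tz":0,"rx":0,"ry":0,"rz":0,"hand":1}

```text
time: 15.05
position: [472.2, -72.9, 169.3]
tool_rot: [2.038, 2.119, -0.276]
wrist_force: [0.1, 0.8, -2.5]
opening: 41.0
gripper_force: 40.0
```

Run:
```python
from h import *
T,o=now();print(o['position'],o['opening'],o['gripper_force'],o['joint_positions'])
g=mix([-85,5,59]); p,Rm=pose(g,MX[2],-40)
T2=go(p+[0,0,120],Rm);
```

```text
[472.22960851 -72.86713487 169.27711928] 41.03541778872489 39.999316334724426 [-0.44380054  0.51364666  0.56605422  2.04221527 -0.0035146   0.63236817
  0.10041282]
3 rows {'tx': -0.657, 'ty': 0.033, 'tz': 0.18, 'rx': -0.001, 'ry': -0.092, 'rz': -0.0} mid [ 477. -124.  171.]
```

Emit:
jog_arm:
  plan:
    - {"tx":-0.66,"ty":0.03,"tz":0.18,"rx":0,"ry":-0.092,"rz":0,"hand":1}
    - {"tx":-0.66,"ty":0.03,"tz":0.18,"rx":0,"ry":-0.092,"rz":0,"hand":1}
    - {"tx":-0.66,"ty":0.03,"tz":0.18,"rx":0,"ry":-0.092,"rz":0,"hand":1}
    - {"tx":0,"ty":0,"tz":0,"rx":0,"ry":0,"rz":0,"hand":1}
    - {"tx":0,"ty":0,"tz":0,"rx":0,"ry":0,"rz":0,"hand":1}
    - {"tx":0,"ty":0,"tz":0,"rx":0,"ry":0,"rz":0,"hand":1}

```text
time: 15.65
position: [481.4, -174.3, 185.0]
tool_rot: [1.78, 1.846, -0.646]
wrist_force: [-0.2, -0.3, -1.5]
opening: 41.3
gripper_force: 40.0
```

Run:
```python
from h import *
T,o=now();print(o['position'],o['opening'],o['gripper_force'],o['joint_positions'])
g=mix([-85,5,59]); p,Rm=pose(g,MX[2],-40)
go(p+[0,0,1],Rm);print(p)
c=snap('scene','s6.png');print([(np.round(d['box']).tolist(),round(d['score'],2)) for d in look_for('reagent','scene')][:2])
a=c['color'][60:260,210:430,::-1];cv2.imwrite('pics/s6c.png',cv2.resize(a,None,fx=3,fy=3))
```

```text
[ 481.44479099 -174.26443847  185.00730782] 41.28404597848688 39.999260902404785 [-0.65425899  0.71716701  0.92359035  2.07779918  0.29454405  0.48996609
 -0.1188953 ]
4 rows {'tx': 0.391, 'ty': -0.002, 'tz': 0.458, 'rx': -0.0, 'ry': -0.0, 'rz': -0.001} mid [ 481. -174.  125.]
[ 481.10948323 -173.01768287   63.59626666]
[([339.0, 119.0, 411.0, 191.0], 0.54), ([346.0, 146.0, 378.0, 161.0], 0.46)]
```

View pics/s6c.png

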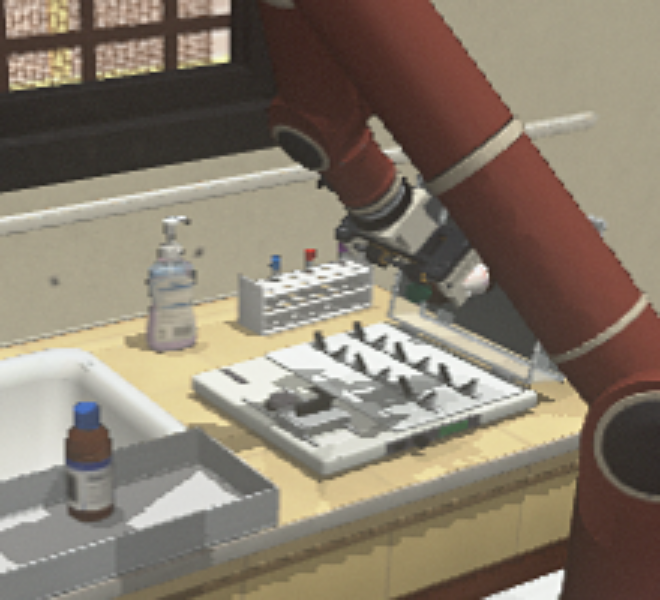

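The picture shows the arm above the mixer with the bottle hidden behind it and the blue bottle at about (87,460) in the crop. Lowering into the front cradle next.

Emit:
jog_arm:
  plan:
    - {"tx":0.3,"ty":0,"tz":0.35,"rx":0,"ry":0,"rz":0,"hand":1}
    - {"tx":0.4,"ty":0,"tz":0.46,"rx":0,"ry":0,"rz":0,"hand":1}
    - {"tx":0.3,"ty":0,"tz":0.35,"rx":0,"ry":0,"rz":0,"hand":1}
    - {"tx":0.25,"ty":0,"tz":0.29,"rx":0,"ry":0,"rz":0,"hand":1}
    - {"tx":0.15,"ty":0,"tz":0.18,"rx":0,"ry":0,"rz":0,"hand":1}
    - {"tx":0.1,"ty":0,"tz":0.12,"rx":0,"ry":0,"rz":0,"hand":1}
    - {"tx":0.04,"ty":0,"tz":0.05,"rx":0,"ry":0,"rz":0,"hand":1}
    - {"tx":0,"ty":0,"tz":0,"rx":0,"ry":0,"rz":0,"hand":1}
    - {"tx":0,"ty":0,"tz":0,"rx":0,"ry":0,"rz":0,"hand":1}

```text
time: 16.65
position: [481.9, -174.1, 67.8]
tool_rot: [1.777, 1.843, -0.648]
wrist_force: [0.9, -0.2, -2.3]
opening: 41.4
gripper_force: 40.0
```

Emit:
jog_arm:
  plan:
    - {"tx":0.02,"ty":0,"tz":0.03,"rx":0,"ry":0,"rz":0,"hand":1}
    - {"tx":0.02,"ty":0,"tz":0.02,"rx":0,"ry":0,"rz":0,"hand":1}
    - {"tx":0,"ty":0,"tz":0,"rx":0,"ry":0,"rz":0,"hand":1}
    - {"tx":0,"ty":0,"tz":0,"rx":0,"ry":0,"rz":0,"hand":1}

```text
time: 17.05
position: [481.5, -174.0, 63.9]
tool_rot: [1.777, 1.844, -0.649]
wrist_force: [0.2, -0.5, -1.3]
opening: 41.1
gripper_force: 40.0
```

Emit:
jog_arm:
  plan:
    - {"tx":0,"ty":0,"tz":0,"rx":0,"ry":0,"rz":0,"hand":0.5}
    - {"tx":0,"ty":0,"tz":0,"rx":0,"ry":0,"rz":0,"hand":0.4}
    - {"tx":0,"ty":0,"tz":0,"rx":0,"ry":0,"rz":0,"hand":0.2}
    - {"tx":0,"ty":0,"tz":0,"rx":0,"ry":0,"rz":0,"hand":0.2}
    - {"tx":0,"ty":0,"tz":0,"rx":0,"ry":0,"rz":0,"hand":0.2}
    - {"tx":0,"ty":0,"tz":-0.2,"rx":0,"ry":0,"rz":0,"hand":0.2}
    - {"tx":0,"ty":0,"tz":-0.6,"rx":0,"ry":0,"rz":0,"hand":0.2}
    - {"tx":0,"ty":0,"tz":-0.8,"rx":0,"ry":0,"rz":0,"hand":0}
    - {"tx":0,"ty":0,"tz":-0.8,"rx":0,"ry":0,"rz":0,"hand":0}
    - {"tx":0,"ty":0,"tz":-0.8,"rx":0,"ry":0,"rz":0,"hand":0}

```text
time: 18.05
position: [477.1, -69.7, 187.7]
tool_rot: [1.778, 1.845, -0.649]
wrist_force: [1.2, -0.8, -2.2]
opening: 91.4
gripper_force: 0.0
```

Run:
```python
from h import *
T,o=now();print(o['position'],o['opening'],o['wrist_force'])
c=wcam('w7.png'); 
for t in('reagent','stain_1'):
  for n in ('wrist','top','scene'):
    if n!='wrist': snap(n,n+'7.png')
    print(t,n,[(np.round(d['box']).tolist(),round(d['score'],2)) for d in look_for(t,n)][:2])
print(proj([mix([-85,-8+s,59]) for s in(-59,0,59)],c).round())
b=snap('top')
print('blue', ray((222,193),b,133))
a=cv2.resize(b['color'][120:250,130:400,::-1],(512,246))
cv2.imwrite('pics/m7.png',np.vstack([cv2.imread('pics/w7.png')[:330],a]))
```

```text
[477.13300958 -69.68931961 187.71589194] 91.39729544942973 [ 1.18906962 -0.83548038 -2.18531802]
reagent wrist [([241.0, 143.0, 280.0, 228.0], 0.81), ([221.0, 216.0, 418.0, 366.0], 0.15)]
reagent top [([333.0, 189.0, 358.0, 205.0], 0.76)]
reagent scene [([347.0, 179.0, 372.0, 191.0], 0.54), ([273.0, 124.0, 413.0, 218.0], 0.54)]
stain_1 wrist []
stain_1 top [([216.0, 191.0, 231.0, 207.0], 0.52), ([285.0, 129.0, 411.0, 217.0], 0.32)]
stain_1 scene [([231.0, 194.0, 245.0, 233.0], 0.78), ([299.0, 191.0, 327.0, 205.0], 0.72)]
[[258. 215.]
 [258. 188.]
 [258. 153.]]
blue [502.75170788 298.43054916 133.        ]
```

View pics/m7.png

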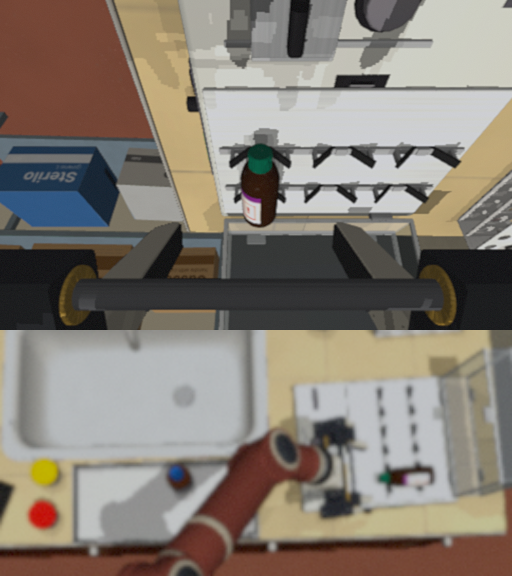

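The picture shows the reagent on its side in the front cradle, cap left, at (260,190). The blue bottle still stands in the tray at top px about (223,194).

Run:
```python
from h import *
p,Rm=pose([493,296,82],MX[2],50)
T=go(p-130*Rm[:,2]+[0,0,30],Rm,n=12); print(T[:3,3])
```

```text
12 rows {'tx': 0.487, 'ty': 0.05, 'tz': -0.016, 'rx': -0.0, 'ry': 0.084, 'rz': -0.0} mid [487.  63. 138.]
[497.24944821 191.90465651 199.41911492]
```

Emit:
jog_arm:
  plan:
    - {"tx":0.49,"ty":0.05,"tz":-0.016,"rx":0,"ry":0.084,"rz":0,"hand":0}
    - {"tx":0.49,"ty":0.05,"tz":-0.016,"rx":0,"ry":0.084,"rz":0,"hand":0}
    - {"tx":0.49,"ty":0.05,"tz":-0.016,"rx":0,"ry":0.084,"rz":0,"hand":0}
    - {"tx":0.49,"ty":0.05,"tz":-0.016,"rx":0,"ry":0.084,"rz":0,"hand":0}
    - {"tx":0.49,"ty":0.05,"tz":-0.016,"rx":0,"ry":0.084,"rz":0,"hand":0}
    - {"tx":0.49,"ty":0.05,"tz":-0.016,"rx":0,"ry":0.084,"rz":0,"hand":0}
    - {"tx":0.49,"ty":0.05,"tz":-0.016,"rx":0,"ry":0.084,"rz":0,"hand":0}
    - {"tx":0.49,"ty":0.05,"tz":-0.016,"rx":0,"ry":0.084,"rz":0,"hand":0}
    - {"tx":0.49,"ty":0.05,"tz":-0.016,"rx":0,"ry":0.084,"rz":0,"hand":0}
    - {"tx":0.49,"ty":0.05,"tz":-0.016,"rx":0,"ry":0.084,"rz":0,"hand":0}

```text
time: 19.65
position: [494.5, 156.8, 169.7]
tool_rot: [-1.827, -1.893, -0.589]
wrist_force: [-0.9, 1.0, -0.8]
opening: 93.4
gripper_force: 0.0
```

Emit:
jog_arm:
  plan:
    - {"tx":0.49,"ty":0.05,"tz":-0.016,"rx":0,"ry":0.084,"rz":0,"hand":0}
    - {"tx":0.49,"ty":0.05,"tz":-0.016,"rx":0,"ry":0.084,"rz":0,"hand":0}
    - {"tx":0,"ty":0,"tz":0,"rx":0,"ry":0,"rz":0,"hand":0}
    - {"tx":0,"ty":0,"tz":0,"rx":0,"ry":0,"rz":0,"hand":0}

```text
time: 20.05
position: [497.9, 192.9, 200.4]
tool_rot: [-1.662, -1.722, -0.781]
wrist_force: [0.8, 0.4, 0.3]
opening: 92.8
gripper_force: 0.0
```

```bash
cat > blue.py <<'E'
from h import *
from scipy.optimize import least_squares
T,o=now();print(o['position'],np.degrees(np.arccos(-T[2,2])),o['opening'])
c=wcam('w8.png');d=look_for('stain_1','wrist');print([(np.round(x['box']).tolist(),round(x['score'],2)) for x in d][:2])
b=np.array(d[0]['box'])
def sil(x,y,r=26,h=130,rc=14):
    t=np.linspace(0,6.28,40);P=[[x+q*np.cos(a),y+q*np.sin(a),z] for q,z in((r,3),(r,98),(rc,h+3)) for a in t]
    p=proj(P,c);return np.r_[p.min(0),p.max(0)]
s=least_squares(lambda q:sil(*q)-b,[493,296]);print(s.x,s.fun)
p,Rm=pose([s.x[0],s.x[1],82],MX[2],50); print(p); go(p,Rm)
E
python3 blue.py
```

```text
[497.87002723 192.87990687 200.44403706] 50.412084793881775 92.760054529916
[([233.0, 172.0, 282.0, 264.0], 0.77)]
[493.73434995 291.28965338] [-1.74080619 -0.69216256  1.73926989  0.51005723]
[493.92182561 286.69721175  85.85672566]
4 rows {'tx': -0.147, 'ty': -0.0, 'tz': 0.725, 'rx': 0.0, 'ry': -0.001, 'rz': -0.0} mid [496. 240. 144.]
```

Emit:
jog_arm:
  plan:
    - {"tx":-0.2,"ty":0,"tz":0.5,"rx":0,"ry":0,"rz":0,"hand":0}
    - {"tx":-0.2,"ty":0,"tz":0.5,"rx":0,"ry":0,"rz":0,"hand":0}
    - {"tx":-0.19,"ty":0,"tz":0.5,"rx":0,"ry":0,"rz":0,"hand":0}
    - {"tx":0,"ty":0,"tz":0.5,"rx":0,"ry":0,"rz":0,"hand":0}
    - {"tx":0,"ty":0,"tz":0.5,"rx":0,"ry":0,"rz":0,"hand":0}
    - {"tx":0,"ty":0,"tz":0.4,"rx":0,"ry":0,"rz":0,"hand":0}
    - {"tx":0,"ty":0,"tz":0,"rx":0,"ry":0,"rz":0,"hand":0}
    - {"tx":0,"ty":0,"tz":0,"rx":0,"ry":0,"rz":0,"hand":0.3}

```text
time: 20.95
position: [494.2, 287.4, 86.6]
tool_rot: [-1.659, -1.724, -0.783]
wrist_force: [0.2, -0.3, 0.3]
opening: 88.5
gripper_force: 0.0
```

Emit:
jog_arm:
  plan:
    - {"tx":0,"ty":0,"tz":0,"rx":0,"ry":0,"rz":0,"hand":1}
    - {"tx":0,"ty":0,"tz":0,"rx":0,"ry":0,"rz":0,"hand":1}
    - {"tx":0,"ty":0,"tz":0,"rx":0,"ry":0,"rz":0,"hand":1}
    - {"tx":0,"ty":0,"tz":0,"rx":0,"ry":0,"rz":0,"hand":1}
    - {"tx":0,"ty":0,"tz":0,"rx":0,"ry":0,"rz":0,"hand":1}
    - {"tx":0,"ty":0,"tz":0,"rx":0,"ry":0,"rz":0,"hand":1}
    - {"tx":0,"ty":0,"tz":0,"rx":0,"ry":0,"rz":0,"hand":1}
    - {"tx":0,"ty":0,"tz":0,"rx":0,"ry":0,"rz":0,"hand":1}
  newtons: 45

```text
time: 21.75
position: [494.3, 287.3, 86.8]
tool_rot: [-1.659, -1.722, -0.784]
wrist_force: [-1.1, -1.7, 2.5]
opening: 51.2
gripper_force: 45.0
```

Emit:
jog_arm:
  plan:
    - {"tx":0.23,"ty":0,"tz":-0.19,"rx":0,"ry":0,"rz":0,"hand":1}
    - {"tx":0.46,"ty":0,"tz":-0.385,"rx":0,"ry":0,"rz":0,"hand":1}
    - {"tx":0.46,"ty":0,"tz":-0.385,"rx":0,"ry":0,"rz":0,"hand":1}
    - {"tx":0.46,"ty":0,"tz":-0.385,"rx":0,"ry":0,"rz":0,"hand":1}
    - {"tx":0.46,"ty":0,"tz":-0.385,"rx":0,"ry":0,"rz":0,"hand":1}
    - {"tx":0.46,"ty":0,"tz":-0.385,"rx":0,"ry":0,"rz":0,"hand":1}
    - {"tx":0.23,"ty":0,"tz":-0.19,"rx":0,"ry":0,"rz":0,"hand":1}
    - {"tx":0,"ty":0,"tz":0,"rx":0,"ry":0,"rz":0,"hand":1}

```text
time: 22.55
position: [494.8, 286.1, 267.7]
tool_rot: [-1.659, -1.726, -0.787]
wrist_force: [0.8, 0.4, -3.8]
opening: 51.2
gripper_force: 45.0
```

Run:
```python
from h import *
T,o=now();print(o['position'],o['opening'],o['gripper_force'],o['wrist_force'])
g=mix([85,8,66]); p,Rm=pose(g,MX[2],-40);print(p)
T2=go(p+[0,0,140],Rm,n=16)
```

```text
[494.84442956 286.05572054 267.68953403] 51.15186230621123 44.99819576740265 [ 0.7688906   0.41959442 -3.80310375]
[ 650.84564241 -163.08610364   70.59626666]
16 rows {'tx': -0.637, 'ty': 0.172, 'tz': -0.01, 'rx': 0.0, 'ry': -0.063, 'rz': -0.0} mid [572.  73. 144.]
```

Emit:
jog_arm:
  plan:
    - {"tx":-0.64,"ty":0.17,"tz":-0.03,"rx":0,"ry":-0.063,"rz":0,"hand":1}
    - {"tx":-0.64,"ty":0.17,"tz":-0.03,"rx":0,"ry":-0.063,"rz":0,"hand":1}
    - {"tx":-0.64,"ty":0.17,"tz":-0.03,"rx":0,"ry":-0.063,"rz":0,"hand":1}
    - {"tx":-0.64,"ty":0.17,"tz":-0.03,"rx":0,"ry":-0.063,"rz":0,"hand":1}
    - {"tx":-0.64,"ty":0.17,"tz":-0.03,"rx":0,"ry":-0.063,"rz":0,"hand":1}
    - {"tx":-0.64,"ty":0.17,"tz":-0.03,"rx":0,"ry":-0.063,"rz":0,"hand":1}
    - {"tx":-0.64,"ty":0.17,"tz":-0.03,"rx":0,"ry":-0.063,"rz":0,"hand":1}
    - {"tx":-0.64,"ty":0.17,"tz":-0.03,"rx":0,"ry":-0.063,"rz":0,"hand":1}
    - {"tx":-0.64,"ty":0.17,"tz":-0.03,"rx":0,"ry":-0.063,"rz":0,"hand":1}
    - {"tx":-0.64,"ty":0.17,"tz":-0.03,"rx":0,"ry":-0.063,"rz":0,"hand":1}

```text
time: 23.55
position: [588.5, 4.2, 146.7]
tool_rot: [2.124, 2.207, -0.123]
wrist_force: [-0.4, 0.0, -3.0]
opening: 50.9
gripper_force: 45.0
```

Emit:
jog_arm:
  plan:
    - {"tx":-0.64,"ty":0.17,"tz":-0.01,"rx":0,"ry":-0.063,"rz":0,"hand":1}
    - {"tx":-0.64,"ty":0.17,"tz":-0.01,"rx":0,"ry":-0.063,"rz":0,"hand":1}
    - {"tx":-0.64,"ty":0.17,"tz":-0.01,"rx":0,"ry":-0.063,"rz":0,"hand":1}
    - {"tx":-0.64,"ty":0.17,"tz":-0.01,"rx":0,"ry":-0.063,"rz":0,"hand":1}
    - {"tx":0,"ty":0,"tz":0,"rx":0,"ry":0,"rz":0,"hand":1}
    - {"tx":0,"ty":0,"tz":0,"rx":0,"ry":0,"rz":0,"hand":1}
    - {"tx":0,"ty":0,"tz":0,"rx":0,"ry":0,"rz":0,"hand":1}

```text
time: 24.25
position: [627.5, -114.9, 181.5]
tool_rot: [1.901, 1.976, -0.488]
wrist_force: [0.3, -0.5, -2.8]
opening: 51.2
gripper_force: 45.0
```

Run:
```python
from h import *
T,o=now();print(o['position'],o['opening'],o['gripper_force'],o['wrist_force'])
g=mix([85,8,66]); p,Rm=pose(g,MX[2],-40)
T2=go(p+[0,0,120],Rm);go(p+[0,0,3],Rm,T0=T2)
```

```text
[ 627.4845     -114.91050178  181.47172054] 51.16409967615514 44.99724626541138 [ 0.28248617 -0.46644839 -2.8459349 ]
2 rows {'tx': -0.467, 'ty': 0.215, 'tz': 0.178, 'rx': -0.001, 'ry': -0.063, 'rz': -0.0} mid [ 639. -139.  185.]
3 rows {'tx': 0.501, 'ty': -0.0, 'tz': 0.598, 'rx': 0.0, 'ry': 0.0, 'rz': -0.0} mid [ 651. -163.  132.]
```

Emit:
jog_arm:
  plan:
    - {"tx":-0.47,"ty":0.21,"tz":0.18,"rx":0,"ry":-0.063,"rz":0,"hand":1}
    - {"tx":-0.47,"ty":0.22,"tz":0.18,"rx":0,"ry":-0.063,"rz":0,"hand":1}
    - {"tx":0,"ty":0,"tz":0,"rx":0,"ry":0,"rz":0,"hand":1}
    - {"tx":0.3,"ty":0,"tz":0.36,"rx":0,"ry":0,"rz":0,"hand":1}
    - {"tx":0.4,"ty":0,"tz":0.48,"rx":0,"ry":0,"rz":0,"hand":1}
    - {"tx":0.3,"ty":0,"tz":0.36,"rx":0,"ry":0,"rz":0,"hand":1}
    - {"tx":0.25,"ty":0,"tz":0.3,"rx":0,"ry":0,"rz":0,"hand":1}
    - {"tx":0.15,"ty":0,"tz":0.18,"rx":0,"ry":0,"rz":0,"hand":1}
    - {"tx":0,"ty":0,"tz":0,"rx":0,"ry":0,"rz":0,"hand":1}
    - {"tx":0,"ty":0,"tz":0,"rx":0,"ry":0,"rz":0,"hand":1}

```text
time: 25.25
position: [652.3, -165.8, 84.1]
tool_rot: [1.777, 1.844, -0.648]
wrist_force: [-0.1, 0.1, -2.4]
opening: 51.6
gripper_force: 45.0
```

Run:
```python
from h import *
T,o=now();print(o['position'],o['opening'],o['gripper_force'],o['wrist_force'])
g=mix([85,8,66]); p,Rm=pose(g,MX[2],-40);go(p+[0,0,1],Rm)
```

```text
[ 652.30619707 -165.79425108   84.14773339] 51.61022852498928 44.9970281124115 [-0.07455468  0.09281663 -2.41863021]
1 rows {'tx': 0.204, 'ty': -0.027, 'tz': 0.156, 'rx': -0.001, 'ry': 0.002, 'rz': -0.002} mid [ 652. -164.   78.]
```

Emit:
jog_arm:
  plan:
    - {"tx":0.1,"ty":-0.02,"tz":0.08,"rx":0,"ry":0,"rz":0,"hand":1}
    - {"tx":0.07,"ty":0,"tz":0.05,"rx":0,"ry":0,"rz":0,"hand":1}
    - {"tx":0.03,"ty":0,"tz":0.03,"rx":0,"ry":0,"rz":0,"hand":1}
    - {"tx":0,"ty":0,"tz":0,"rx":0,"ry":0,"rz":0,"hand":1}
    - {"tx":0,"ty":0,"tz":0,"rx":0,"ry":0,"rz":0,"hand":1}

```text
time: 25.75
position: [653.2, -163.8, 73.4]
tool_rot: [1.773, 1.842, -0.645]
wrist_force: [1.4, 0.4, 5.9]
opening: 51.2
gripper_force: 45.0
```

Emit:
jog_arm:
  plan:
    - {"tx":0,"ty":-0.03,"tz":0,"rx":0,"ry":0,"rz":0,"hand":0.4}
    - {"tx":0,"ty":0,"tz":0,"rx":0,"ry":0,"rz":0,"hand":0.3}
    - {"tx":0,"ty":0,"tz":0,"rx":0,"ry":0,"rz":0,"hand":0.1}
    - {"tx":0,"ty":0,"tz":0,"rx":0,"ry":0,"rz":0,"hand":0.1}
    - {"tx":0,"ty":0,"tz":0,"rx":0,"ry":0,"rz":0,"hand":0.1}
    - {"tx":0,"ty":0,"tz":-0.2,"rx":0,"ry":0,"rz":0,"hand":0.1}
    - {"tx":0,"ty":0,"tz":-0.6,"rx":0,"ry":0,"rz":0,"hand":0.1}
    - {"tx":0,"ty":0,"tz":-0.8,"rx":0,"ry":0,"rz":0,"hand":0}
    - {"tx":0,"ty":0,"tz":-0.8,"rx":0,"ry":0,"rz":0,"hand":0}
    - {"tx":0,"ty":0,"tz":-0.8,"rx":0,"ry":0,"rz":0,"hand":0}

```text
time: 26.75
position: [645.0, -58.6, 194.6]
tool_rot: [1.777, 1.845, -0.649]
wrist_force: [0.9, 0.5, 0.3]
opening: 92.8
gripper_force: 0.0
```

Run:
```python
from h import *
T,o=now();print(o['position'],o['opening'],o['wrist_force'],o['joint_positions'])
c=wcam('w9.png')
for P in ([[-85,-8+s,59] for s in(-59,0,59)],[[85,-6+s,66] for s in(-65,0,65)]): print(proj([mix(q) for q in P],c).round().tolist())
for t in('stain_1','reagent'): print(t,[(np.round(d['box']).tolist(),round(d['score'],2)) for d in look_for(t,'wrist')][:3])
```

```text
[644.99682341 -58.62820875 194.5782863 ] 92.75392842922669 [0.88140748 0.45902486 0.32339648] [-0.61837586  0.84186578  0.71535397  1.56338312  0.23581523  0.92714225
 -0.19325323]
[[129.0, 212.0], [110.0, 186.0], [85.0, 151.0]]
[[259.0, 218.0], [260.0, 190.0], [260.0, 150.0]]
stain_1 [([239.0, 142.0, 285.0, 237.0], 0.56)]
reagent [([78.0, 142.0, 144.0, 226.0], 0.65), ([98.0, 217.0, 302.0, 367.0], 0.61)]
```

View pics/w9.png

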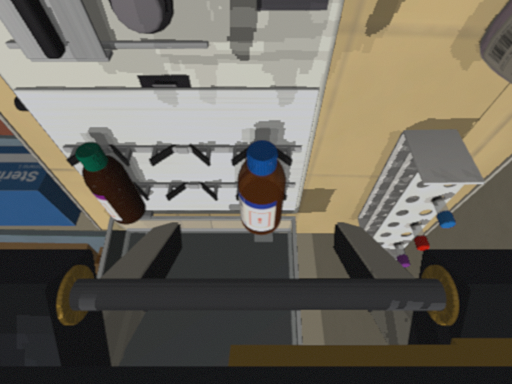

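Both bottles lie in their cradles: reagent front at (112,185) and blue rear at (262,190), caps left. Next is the hood.

Run:
```python
from h import *
Rm=down(MX[2])
T=go(mix([0,-20,325]),Rm,n=8);T=go(mix([0,-250,325]),Rm,T0=T,n=8);T=go(mix([0,-245,232]),Rm,T0=T,n=3)
th=np.linspace(1.75,0,29)
y=-112+195*np.cos(th)-64*np.sin(th)-7.5; z=40+195*np.sin(th)+64*np.cos(th)+25
print(np.c_[th,y,z].round(2)[::2].tolist())
print('tx',(np.diff(y)/50).round(2).tolist());print('tz',(-np.diff(z)/50).round(2).tolist())
```

```text
8 rows {'tx': -0.452, 'ty': -0.213, 'tz': -0.172, 'rx': 0.0, 'ry': 0.056, 'rz': -0.0} mid [ 607. -116.  272.]
8 rows {'tx': -0.575, 'ty': 0.0, 'tz': 0.0, 'rx': 0.0, 'ry': -0.0, 'rz': -0.0} mid [ 572. -313.  325.]
3 rows {'tx': 0.033, 'ty': -0.0, 'tz': 0.62, 'rx': 0.0, 'ry': 0.0, 'rz': -0.0} mid [ 576. -426.  278.]
[[1.75, -217.23, 245.47], [1.62, -193.97, 256.25], [1.5, -169.55, 264.04], [1.38, -144.34, 268.73], [1.25, -118.75, 270.23], [1.12, -93.17, 268.54], [1.0, -68.0, 263.67], [0.88, -43.63, 255.69], [0.75, -20.45, 244.75], [0.62, 1.19, 231.0], [0.5, 20.95, 214.65], [0.38, 38.51, 195.98], [0.25, 53.6, 175.25], [0.12, 66.0, 152.81], [0.0, 75.5, 129.0]]
tx [0.23, 0.24, 0.24, 0.25, 0.25, 0.25, 0.26, 0.26, 0.26, 0.26, 0.25, 0.25, 0.25, 0.24, 0.24, 0.23, 0.22, 0.21, 0.2, 0.19, 0.18, 0.17, 0.16, 0.14, 0.13, 0.12, 0.1, 0.09]
tz [-0.12, -0.1, -0.09, -0.07, -0.05, -0.04, -0.02, -0.01, 0.01, 0.02, 0.04, 0.06, 0.07, 0.09, 0.1, 0.12, 0.13, 0.14, 0.16, 0.17, 0.18, 0.19, 0.2, 0.21, 0.22, 0.23, 0.24, 0.24]
```

Emit:
jog_arm:
  plan:
    - {"tx":-0.45,"ty":-0.21,"tz":-0.17,"rx":0,"ry":0.056,"rz":0,"hand":0.5}
    - {"tx":-0.45,"ty":-0.21,"tz":-0.17,"rx":0,"ry":0.056,"rz":0,"hand":1}
    - {"tx":-0.45,"ty":-0.21,"tz":-0.17,"rx":0,"ry":0.056,"rz":0,"hand":1}
    - {"tx":-0.45,"ty":-0.21,"tz":-0.17,"rx":0,"ry":0.056,"rz":0,"hand":1}
    - {"tx":-0.45,"ty":-0.21,"tz":-0.17,"rx":0,"ry":0.056,"rz":0,"hand":1}
    - {"tx":-0.45,"ty":-0.21,"tz":-0.17,"rx":0,"ry":0.056,"rz":0,"hand":1}
    - {"tx":-0.45,"ty":-0.21,"tz":-0.17,"rx":0,"ry":0.056,"rz":0,"hand":1}
    - {"tx":-0.45,"ty":-0.21,"tz":-0.17,"rx":0,"ry":0.056,"rz":0,"hand":1}
    - {"tx":0,"ty":0,"tz":0,"rx":0,"ry":0,"rz":0,"hand":1}
    - {"tx":0,"ty":0,"tz":0,"rx":0,"ry":0,"rz":0,"hand":1}

```text
time: 27.9
position: [564.8, -203.2, 321.0]
tool_rot: [-2.184, -2.253, -0.001]
wrist_force: [0.2, 0.4, 0.3]
opening: 17.7
gripper_force: 0.0
```

Run:
```python
from h import *
Rm=down(MX[2]);T,o=now();print(T[:3,3],o['joint_positions'],o['opening'])
T=go(mix([0,-250,325]),Rm,n=8)
```

```text
[ 564.79201175 -203.18949367  321.03523038] [ 0.06527633  0.49748594  0.40463867  1.46035176 -0.20251558  1.2284126
  0.5259026 ] 17.731450226486174
8 rows {'tx': -0.563, 'ty': 0.01, 'tz': -0.011, 'rx': -0.0, 'ry': -0.0, 'rz': -0.001} mid [ 570. -316.  323.]
```

Emit:
jog_arm:
  plan:
    - {"tx":-0.56,"ty":0.01,"tz":-0.01,"rx":0,"ry":0,"rz":0,"hand":1}
    - {"tx":-0.56,"ty":0.01,"tz":-0.01,"rx":0,"ry":0,"rz":0,"hand":1}
    - {"tx":-0.56,"ty":0.01,"tz":-0.01,"rx":0,"ry":0,"rz":0,"hand":1}
    - {"tx":-0.56,"ty":0.01,"tz":-0.01,"rx":0,"ry":0,"rz":0,"hand":1}
    - {"tx":-0.56,"ty":0.01,"tz":-0.01,"rx":0,"ry":0,"rz":0,"hand":1}
    - {"tx":-0.56,"ty":0.01,"tz":-0.01,"rx":0,"ry":0,"rz":0,"hand":1}
    - {"tx":-0.56,"ty":0.01,"tz":-0.01,"rx":0,"ry":0,"rz":0,"hand":1}
    - {"tx":-0.56,"ty":0.01,"tz":-0.01,"rx":0,"ry":0,"rz":0,"hand":1}
    - {"tx":0,"ty":0,"tz":0,"rx":0,"ry":0,"rz":0,"hand":1}
    - {"tx":0,"ty":0,"tz":0,"rx":0,"ry":0,"rz":0,"hand":1}

```text
time: 28.9
position: [579.5, -422.6, 323.3]
tool_rot: [-2.174, -2.259, -0.004]
wrist_force: [0.3, 0.3, -0.2]
opening: 0.7
gripper_force: 0.0
```

Run:
```python
from h import *
Rm=down(MX[2]);T,o=now();print(T[:3,3],o['joint_positions'],o['opening'],o['wrist_force'])
T=go(mix([0,-243,240]),Rm,n=4)
c=snap('scene','s10.png');t=snap('top','t10.png')
a=c['color'][60:260,230:450,::-1];b=t['color'][100:260,270:446,::-1]
cv2.imwrite('pics/m10.png',np.hstack([cv2.resize(a,(440,400)),cv2.resize(b,(352,320)).copy() if 0 else cv2.resize(b,(360,400))]))
```

```text
[ 579.50554827 -422.59223141  323.25359037] [ 0.42813824  0.71456609  0.39340847  1.05340019 -0.25950436  1.42386344
  0.81081135] 0.6792054789095167 [ 0.34260761  0.26855555 -0.15217765]
4 rows {'tx': 0.006, 'ty': -0.015, 'tz': 0.416, 'rx': -0.0, 'ry': -0.001, 'rz': -0.0} mid [ 578. -422.  282.]
```

View pics/m10.png

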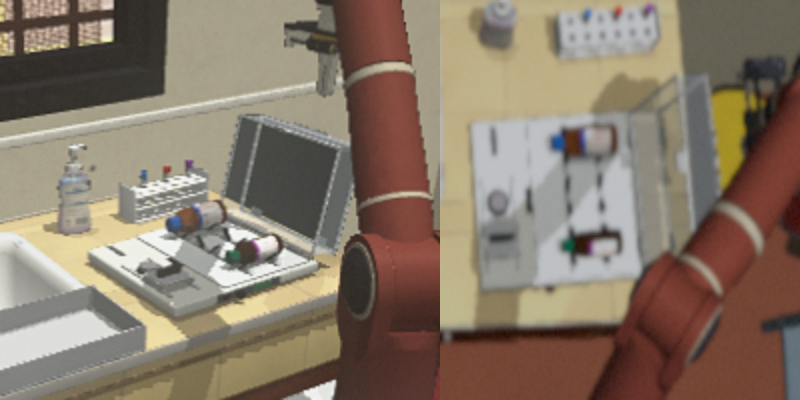

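The pictures show both bottles lying in their cradles, the tray empty, the hood open, and the gripper beyond it on the right. I lower it and push.

Emit:
jog_arm:
  plan:
    - {"tx":0,"ty":0,"tz":0.4,"rx":0,"ry":0,"rz":0,"hand":1}
    - {"tx":0,"ty":0,"tz":0.42,"rx":0,"ry":0,"rz":0,"hand":1}
    - {"tx":0,"ty":0,"tz":0.42,"rx":0,"ry":0,"rz":0,"hand":1}
    - {"tx":0,"ty":0,"tz":0.4,"rx":0,"ry":0,"rz":0,"hand":1}
    - {"tx":0.1,"ty":0,"tz":0,"rx":0,"ry":0,"rz":0,"hand":1}
    - {"tx":0.15,"ty":0,"tz":0,"rx":0,"ry":0,"rz":0,"hand":1}
    - {"tx":0.15,"ty":0,"tz":0,"rx":0,"ry":0,"rz":0,"hand":1}
    - {"tx":0.1,"ty":0,"tz":0,"rx":0,"ry":0,"rz":0,"hand":1}
    - {"tx":0,"ty":0,"tz":0,"rx":0,"ry":0,"rz":0,"hand":1}

```text
time: 29.9
position: [579.0, -399.5, 245.9]
tool_rot: [2.177, 2.261, 0.003]
wrist_force: [1.1, -2.4, 1.3]
opening: 0.9
gripper_force: 1.2
```

Emit:
jog_arm:
  plan:
    - {"tx":0.28,"ty":0,"tz":-0.12,"rx":0,"ry":0,"rz":0,"hand":1}
    - {"tx":0.28,"ty":0,"tz":-0.1,"rx":0,"ry":0,"rz":0,"hand":1}
    - {"tx":0.26,"ty":0,"tz":-0.09,"rx":0,"ry":0,"rz":0,"hand":1}
    - {"tx":0.25,"ty":0,"tz":-0.07,"rx":0,"ry":0,"rz":0,"hand":1}
    - {"tx":0.25,"ty":0,"tz":-0.05,"rx":0,"ry":0,"rz":0,"hand":1}
    - {"tx":0.25,"ty":0,"tz":-0.04,"rx":0,"ry":0,"rz":0,"hand":1}
    - {"tx":0.26,"ty":0,"tz":-0.02,"rx":0,"ry":0,"rz":0,"hand":1}
    - {"tx":0.26,"ty":0,"tz":-0.01,"rx":0,"ry":0,"rz":0,"hand":1}

```text
time: 30.7
position: [573.8, -293.0, 268.3]
tool_rot: [-2.177, -2.26, -0.003]
wrist_force: [-1.3, -1.7, -0.5]
opening: 0.5
gripper_force: 0.8
```

Emit:
jog_arm:
  plan:
    - {"tx":0.26,"ty":0,"tz":0.02,"rx":0,"ry":0,"rz":0,"hand":1}
    - {"tx":0.26,"ty":0,"tz":0.03,"rx":0,"ry":0,"rz":0,"hand":1}
    - {"tx":0.25,"ty":0,"tz":0.04,"rx":0,"ry":0,"rz":0,"hand":1}
    - {"tx":0.25,"ty":0,"tz":0.06,"rx":0,"ry":0,"rz":0,"hand":1}
    - {"tx":0.25,"ty":0,"tz":0.08,"rx":0,"ry":0,"rz":0,"hand":1}
    - {"tx":0.24,"ty":0,"tz":0.09,"rx":0,"ry":0,"rz":0,"hand":1}
    - {"tx":0.24,"ty":0,"tz":0.1,"rx":0,"ry":0,"rz":0,"hand":1}
    - {"tx":0.23,"ty":0,"tz":0.12,"rx":0,"ry":0,"rz":0,"hand":1}

```text
time: 31.5
position: [570.5, -194.6, 241.8]
tool_rot: [-2.178, -2.261, -0.004]
wrist_force: [-0.6, -1.4, -0.2]
opening: 0.5
gripper_force: 0.6
```

Emit:
jog_arm:
  plan:
    - {"tx":0.22,"ty":0,"tz":0.14,"rx":0,"ry":0,"rz":0,"hand":1}
    - {"tx":0.21,"ty":0,"tz":0.15,"rx":0,"ry":0,"rz":0,"hand":1}
    - {"tx":0.2,"ty":0,"tz":0.16,"rx":0,"ry":0,"rz":0,"hand":1}
    - {"tx":0.19,"ty":0,"tz":0.18,"rx":0,"ry":0,"rz":0,"hand":1}
    - {"tx":0.18,"ty":0,"tz":0.19,"rx":0,"ry":0,"rz":0,"hand":1}
    - {"tx":0.17,"ty":0,"tz":0.2,"rx":0,"ry":0,"rz":0,"hand":1}
    - {"tx":0.15,"ty":0,"tz":0.21,"rx":0,"ry":0,"rz":0,"hand":1}
    - {"tx":0.14,"ty":0,"tz":0.22,"rx":0,"ry":0,"rz":0,"hand":1}

```text
time: 32.3
position: [567.6, -121.8, 168.9]
tool_rot: [-2.178, -2.261, -0.003]
wrist_force: [-0.4, -1.6, 0.9]
opening: 0.6
gripper_force: 0.5
```

Emit:
jog_arm:
  plan:
    - {"tx":0.13,"ty":0,"tz":0.22,"rx":0,"ry":0,"rz":0,"hand":1}
    - {"tx":0.13,"ty":0,"tz":0.23,"rx":0,"ry":0,"rz":0,"hand":1}
    - {"tx":0.1,"ty":0,"tz":0.2,"rx":0,"ry":0,"rz":0,"hand":1}
    - {"tx":0.08,"ty":0,"tz":0.12,"rx":0,"ry":0,"rz":0,"hand":1}
    - {"tx":0,"ty":0,"tz":0.06,"rx":0,"ry":0,"rz":0,"hand":1}
    - {"tx":0,"ty":0,"tz":0.03,"rx":0,"ry":0,"rz":0,"hand":1}
    - {"tx":0,"ty":0,"tz":0,"rx":0,"ry":0,"rz":0,"hand":1}

```text
time: 33.0
position: [566.9, -99.0, 127.5]
tool_rot: [-2.176, -2.26, -0.006]
wrist_force: [-2.1, 1.8, 7.4]
opening: 0.3
gripper_force: 4.0
```

Emit:
jog_arm:
  plan:
    - {"tx":0,"ty":0,"tz":0.02,"rx":0,"ry":0,"rz":0,"hand":1}
    - {"tx":0,"ty":0,"tz":0,"rx":0,"ry":0,"rz":0,"hand":1}
    - {"tx":0,"ty":0,"tz":0,"rx":0,"ry":0,"rz":0,"hand":1}

```text
time: 33.3
position: [566.9, -98.9, 127.0]
tool_rot: [-2.176, -2.26, -0.007]
wrist_force: [-2.6, 2.5, 9.2]
opening: 0.3
gripper_force: 4.9
```

Emit:
jog_arm:
  plan:
    - {"tx":0,"ty":0,"tz":0.03,"rx":0,"ry":0,"rz":0,"hand":1}
    - {"tx":0,"ty":0,"tz":0,"rx":0,"ry":0,"rz":0,"hand":1}
    - {"tx":0,"ty":0,"tz":0,"rx":0,"ry":0,"rz":0,"hand":1}
    - {"tx":0,"ty":0,"tz":-0.2,"rx":0,"ry":0,"rz":0,"hand":1}
    - {"tx":0,"ty":0,"tz":-0.4,"rx":0,"ry":0,"rz":0,"hand":1}
    - {"tx":0,"ty":0,"tz":-0.6,"rx":0,"ry":0,"rz":0,"hand":1}
    - {"tx":0,"ty":0,"tz":-0.6,"rx":0,"ry":0,"rz":0,"hand":1}
    - {"tx":0,"ty":-0.5,"tz":0,"rx":0,"ry":0,"rz":0,"hand":0.5}
    - {"tx":0,"ty":-0.5,"tz":0,"rx":0,"ry":0,"rz":0,"hand":0.5}
    - {"tx":0,"ty":0,"tz":0,"rx":0,"ry":0,"rz":0,"hand":0.5}

```text
time: 34.3
position: [513.4, -102.8, 214.3]
tool_rot: [-2.178, -2.256, -0.001]
wrist_force: [0.2, -0.1, -0.2]
opening: 20.0
gripper_force: 0.0
```

Run:
```python
from h import *
T,o=now();print(T[:3,3],o['opening'],o['wrist_force'])
p=mix([-61,172,0]);T=go(np.r_[p[:2],125],down(MX[2]));go(np.r_[p[:2],77],down(MX[2]),T0=T)
c=snap('scene','s11.png');t=snap('top','t11.png');w=wcam('w11.png')
for n in('scene','top','wrist'): print(n,[(np.round(d['box']).tolist(),round(d['score'],2)) for t in('hood','catch','stain_1','reagent') for d in look_for(t,n)[:1]])
a=c['color'][60:260,230:450,::-1];b=w['color'][:,:,::-1]
print('ridge',proj([mix([-61,172,62])],w),'hood',proj([mix(q) for q in([134,98,104],[-134,98,104])],w))
cv2.imwrite('pics/m11.png',np.hstack([cv2.resize(a,(420,382)),cv2.resize(b,(380,285)).copy() if 0 else cv2.resize(b,(380,382))]))
```

```text
[ 513.4202718  -102.75309075  214.29463237] 20.01117442797906 [ 0.18513932 -0.05468315 -0.23543636]
4 rows {'tx': 0.47, 'ty': -0.056, 'tz': 0.448, 'rx': -0.001, 'ry': -0.001, 'rz': -0.001} mid [506. -56. 170.]
2 rows {'tx': 0.0, 'ty': -0.0, 'tz': 0.48, 'rx': 0.0, 'ry': 0.0, 'rz': -0.0} mid [498.  -9. 101.]
scene [([299.0, 152.0, 388.0, 202.0], 0.77), ([298.0, 191.0, 327.0, 205.0], 0.53), ([273.0, 151.0, 389.0, 220.0], 0.54), ([271.0, 155.0, 390.0, 215.0], 0.16)]
top [([313.0, 140.0, 375.0, 211.0], 0.64), ([290.0, 186.0, 309.0, 201.0], 0.82)]
wrist [([158.0, 162.0, 472.0, 347.0], 0.59), ([212.0, 54.0, 276.0, 127.0], 0.57), ([157.0, 46.0, 470.0, 346.0], 0.17)]
ridge [[241.95920242  89.9860872 ]] hood [[465.27256205 175.46662072]
 [157.22005957 176.65371745]]
```

View pics/m11.png

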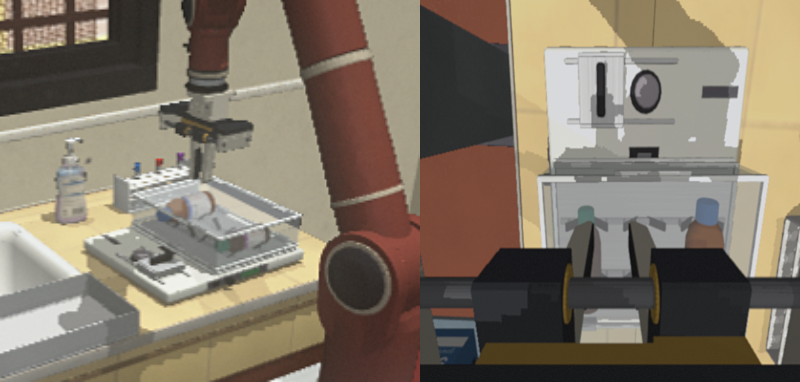

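The hood is down, with corners where the shut pose projects, and the bottles are visible through it. The ridge is at about (244,89) in wrist px, as predicted. Now to close the catch.

Emit:
jog_arm:
  plan:
    - {"tx":0.47,"ty":-0.05,"tz":0.4,"rx":0,"ry":0,"rz":0,"hand":0.5}
    - {"tx":0.47,"ty":-0.05,"tz":0.4,"rx":0,"ry":0,"rz":0,"hand":0.5}
    - {"tx":0.47,"ty":-0.06,"tz":0.4,"rx":0,"ry":0,"rz":0,"hand":0.5}
    - {"tx":0.47,"ty":-0.06,"tz":0.4,"rx":0,"ry":0,"rz":0,"hand":0.5}
    - {"tx":0,"ty":0,"tz":0.38,"rx":0,"ry":0,"rz":0,"hand":0.5}
    - {"tx":0,"ty":0,"tz":0.38,"rx":0,"ry":0,"rz":0,"hand":0.5}
    - {"tx":0,"ty":0,"tz":0.36,"rx":0,"ry":0,"rz":0,"hand":0.5}
    - {"tx":0,"ty":0,"tz":0,"rx":0,"ry":0,"rz":0,"hand":0.5}
    - {"tx":0,"ty":0,"tz":0,"rx":0,"ry":0,"rz":0,"hand":0.5}
  newtons: 15

```text
time: 35.95
position: [502.6, -8.7, 78.9]
tool_rot: [-2.178, -2.261, -0.003]
wrist_force: [-1.2, -1.1, 0.9]
opening: 46.6
gripper_force: 0.0
```

Emit:
jog_arm:
  plan:
    - {"tx":0,"ty":0,"tz":0,"rx":0,"ry":0,"rz":0,"hand":1}
    - {"tx":0,"ty":0,"tz":0,"rx":0,"ry":0,"rz":0,"hand":1}
    - {"tx":0,"ty":0,"tz":0,"rx":0,"ry":0,"rz":0,"hand":1}
    - {"tx":0,"ty":0,"tz":0,"rx":0,"ry":0,"rz":0,"hand":1}
    - {"tx":0,"ty":0,"tz":0,"rx":0,"ry":0,"rz":0,"hand":1}
    - {"tx":0,"ty":0,"tz":0,"rx":0,"ry":0,"rz":0,"hand":1}

```text
time: 36.55
position: [501.9, -8.5, 78.9]
tool_rot: [-2.178, -2.26, -0.003]
wrist_force: [-2.4, -0.8, 2.1]
opening: 11.1
gripper_force: 15.0
```

Emit:
jog_arm:
  plan:
    - {"tx":0,"ty":0.2,"tz":0,"rx":0,"ry":0,"rz":0,"hand":1}
    - {"tx":0,"ty":0.2,"tz":0,"rx":0,"ry":0,"rz":0,"hand":1}
    - {"tx":0,"ty":0.2,"tz":0,"rx":0,"ry":0,"rz":0,"hand":1}
    - {"tx":0,"ty":0.2,"tz":0,"rx":0,"ry":0,"rz":0,"hand":1}
    - {"tx":0,"ty":0.2,"tz":0,"rx":0,"ry":0,"rz":0,"hand":1}
    - {"tx":0,"ty":0.16,"tz":0,"rx":0,"ry":0,"rz":0,"hand":1}
    - {"tx":0,"ty":0.06,"tz":0,"rx":0,"ry":0,"rz":0,"hand":1}
    - {"tx":0,"ty":0,"tz":0,"rx":0,"ry":0,"rz":0,"hand":1}
    - {"tx":0,"ty":0,"tz":0,"rx":0,"ry":0,"rz":0,"hand":1}

```text
time: 37.45
position: [562.3, -6.2, 78.8]
tool_rot: [-2.176, -2.259, -0.001]
wrist_force: [-4.8, 0.6, 9.0]
opening: 10.7
gripper_force: 15.0
```

Emit:
jog_arm:
  plan:
    - {"tx":0,"ty":0.05,"tz":0,"rx":0,"ry":0,"rz":0,"hand":1}
    - {"tx":0,"ty":0,"tz":0,"rx":0,"ry":0,"rz":0,"hand":1}
    - {"tx":0,"ty":0,"tz":0,"rx":0,"ry":0,"rz":0,"hand":1}

```text
time: 37.75
position: [562.5, -6.2, 78.8]
tool_rot: [-2.174, -2.256, 0.004]
wrist_force: [-8.0, -0.3, 10.8]
opening: 10.7
gripper_force: 15.0
```

At the stop. Release, rise and check.

Emit:
jog_arm:
  plan:
    - {"tx":0,"ty":-0.04,"tz":0,"rx":0,"ry":0,"rz":0,"hand":0.7}
    - {"tx":0,"ty":0,"tz":0,"rx":0,"ry":0,"rz":0,"hand":0.6}
    - {"tx":0,"ty":0,"tz":0,"rx":0,"ry":0,"rz":0,"hand":0.6}
    - {"tx":0,"ty":0,"tz":-0.3,"rx":0,"ry":0,"rz":0,"hand":0.6}
    - {"tx":0,"ty":0,"tz":-0.8,"rx":0,"ry":0,"rz":0,"hand":0.6}
    - {"tx":0,"ty":0,"tz":-0.9,"rx":0,"ry":0,"rz":0,"hand":0.6}
    - {"tx":-0.7,"ty":0,"tz":-0.9,"rx":0,"ry":0,"rz":0,"hand":0.6}
    - {"tx":-0.8,"ty":0,"tz":-0.6,"rx":0,"ry":0,"rz":0,"hand":0.6}
    - {"tx":0,"ty":0,"tz":0,"rx":0,"ry":0,"rz":0,"hand":0.6}
    - {"tx":0,"ty":0,"tz":0,"rx":0,"ry":0,"rz":0,"hand":0.6}

```text
time: 38.75
position: [567.0, -78.8, 248.7]
tool_rot: [-2.183, -2.259, -0.006]
wrist_force: [-0.2, 0.8, 0.1]
opening: 37.4
gripper_force: 0.0
```

Run:
```python
from h import *
w=wcam('w12.png');t=snap('top')
print(proj([mix(q) for q in([0,172,62],[134,98,104],[-134,98,104])],w).round(1).tolist())
g=cv2.cvtColor(w['color'],cv2.COLOR_RGB2GRAY);r=proj([mix([0,172,62])],w)[0].astype(int)
a,b=max(r[1]-35,0),max(r[0]-35,0);m=(g[a:r[1]+35,b:r[0]+35]<45).astype(np.uint8);n,l,s,ce=cv2.connectedComponentsWithStats(m);i=1+np.argmax(s[1:,4]);print(s[i],ce[i]+[b,a])
cv2.imwrite('pics/m12.png',np.vstack([w['color'][:260,:,::-1],cv2.resize(t['color'][120:250,130:400,::-1],(512,246))]))
```

```text
[[252.6, 113.0], [386.7, 188.9], [119.1, 190.7]]
[ 33  12   9  47 373] [254.37533512 112.45040214]
```

View pics/m12.png

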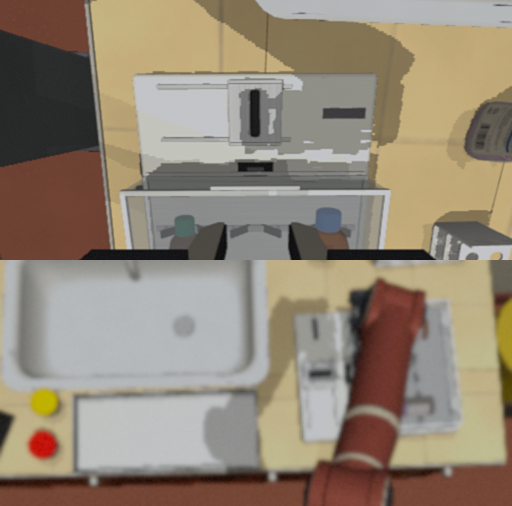

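The hood is shut (trim at row 190 as predicted), the ridge is at (254,112) over the button, the tray is empty, and the cups are untouched. I hand the job in.

```bash
python3 -c "
from h import *
print(bot.finish_job())"
```

```text
the job is handed in; nothing more can be done
None
```

I handed the job in at about 39 s: both amber bottles present (one 52 mm, one 42 mm) are on their sides in the rear and front cradles, caps left, the hood is shut, the catch is fully back over the button, and the cups were not touched. The hood stayed down after I let go and the catch met its stop, but the judge returned no verdict.

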